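# Clip the twigs from the tray under the shelf

### The job

With the hooked rod, reach under the shelf's ledge, catch the pull eye of the tray hidden there and draw the tray out; press every twig lying in it down into a sprung clip of the rack, one to a clip, until it sits fully home and centred with the jaw snapped shut over it. Then push the tray fully home again with the hooked rod and lay the rod flat on its rubber mat, all of it on the mat; the hand itself must not move the tray while its front is under the ledge, and everything else on the bench and shelf stays where it is.

Things in the scene. Friction and masses are not known exactly. Their poses are not given: they have to be found in the camera images.
- riser: fixed wooden shelf at the robot's left, open towards the right (-y); 285 deep, 300 wide, 97 mm high. Origin on the bench under the middle of the ledge's (top board's) front edge; x points in under the ledge, y along its edge. Ledge 22 mm thick, underside at 75 mm. Side walls, inner faces at y = +-135 mm, start 35 mm behind the edge
- tray_slide (a joint): tray 165 deep, 240 wide, walls 45 mm high, sliding out along the riser's -x: 0 = home (front board 70 mm behind the ledge's edge), 0.25 m = out at its stop. Friction about 4 N; stays where left. Twigs lie along the riser's x on two notched bars (38 mm either side of their middles), floor at 8 mm. Out, the twigs' middles stand about 92 mm clear of the ledge
- tray: the tray, moving with it; front board 240 wide, 4 to 49 mm high. Origin at bench level, middle of its front face; x into the tray, y along it. Steel pull eye on its middle: upright loop of 8 mm round bar in the x-z plane, open from side to side (along y); opening 36 mm from board to outer bar, 28 mm high, its middle at x -18, y 0, z 28 mm; outermost 44 mm from the board
- hook: hooked rod, loose: wooden handle 110 long (x), 20 wide, 24 mm high, origin at its centre, x towards the hooked end, z up as it lies at first. An 8 mm steel rod goes on from the handle to x = 140 mm and there bends square to the side, along +y, for 30 mm. About 140 g; balances about 20 mm ahead of the handle's middle
- hook_tip (a point): centre of the end of the bent tip of the hooked rod (140, 30, 0 mm in the hook's frame)
- mat: fixed black rubber mat 300 (along x) x 110 x 3 mm on the bench, where the hooked rod lives; origin under its centre
- rack: fixed wooden rack 120 (x) x 235 (y) x 12 mm with four sprung clips 55 mm apart along y, for twigs lying along x; origin under its centre. In each clip a twig pushed straight down with 5 to 10 N swings the jaw aside and the jaw snaps back over it. Jaws and prongs reach 66 mm above the bench
- clip0 (a point): where the middle of a twig is when seated in this clip, 42 mm above the bench; x along the twig, z up. Two aluminium forks 34 mm either side of it (14 mm long; 54 mm free between for the fingers, nothing above 17 mm there), slot about 19 mm wide: tall prong at -y, hinged steel jaw at +y, its slick round nylon nose over the slot by 5 mm, 10 mm above the seated axis
- clip1 (a point): As clip0, the next clip along the rack's +y
- clip2 (a point): As clip0, the next clip along the rack's +y
- clip3 (a point): As clip0, the next clip along the rack's +y
- stick0: straight round twig with bark, 16 mm thick, 140 mm long, 35 g; origin at its centre, x along it. A 5 mm bud stub stands out near each end (57 mm from the middle). Starts in any of the tray's notches (riser y = -75, -25, 25, 75 mm), axis 28 mm above the bench; may be absent
- stick1: As stick0
- stick2: As stick0
- stick3: As stick0
- mug: white mug, 80 mm wide, 95 mm high, standing on the ledge; origin under its centre. Bystander, loose
- glue: white glue bottle, 56 mm wide, 170 mm high, standing on the ledge; origin under its centre. Bystander, loose
- offcut: wooden offcut 85 x 45 x 22 mm; origin under its centre. Bystander, loose
- pencil: flat yellow carpenter's pencil 170 x 13 x 8 mm; origin under its centre. Bystander, loose
- tape: black and yellow tape measure 70 x 42 x 62 mm high; origin under its centre. Bystander, loose
- square: steel combination square, 300 mm blade, 25 mm wide, 18 mm high; origin under the blade at the head. Bystander, loose
- twig0: thin crooked twig, 350 mm long, 10 mm thick, not part of the job; origin on its middle line. Bystander, loose

How it is judged:
On the way, in this order (a step that is already met when the one before it is completed fails the run):
1. the tray is drawn out with the hooked rod (value of joint tray_slide above 0.1 m and contact force between hook and tray above 0.5 N), for 0.05 s.
2. every twig is seated in a clip (((x of stick0 in the frame of clip0 between -0.025 and 0.025 m and y of stick0 in the frame of clip0 between -0.004 and 0.004 m and z of stick0 in the frame of clip0 between -0.004 and 0.0025 m and angle between the x axis of stick0 and the x axis of clip0, either way round below 0.08 rad) or (x of stick0 in the frame of clip1 between -0.025 and 0.025 m and y of stick0 in the frame of clip1 between -0.004 and 0.004 m and z of stick0 in the frame of clip1 between -0.004 and 0.0025 m and angle between the x axis of stick0 and the x axis of clip1, either way round below 0.08 rad) or (x of stick0 in the frame of clip2 between -0.025 and 0.025 m and y of stick0 in the frame of clip2 between -0.004 and 0.004 m and z of stick0 in the frame of clip2 between -0.004 and 0.0025 m and angle between the x axis of stick0 and the x axis of clip2, either way round below 0.08 rad) or (x of stick0 in the frame of clip3 between -0.025 and 0.025 m and y of stick0 in the frame of clip3 between -0.004 and 0.004 m and z of stick0 in the frame of clip3 between -0.004 and 0.0025 m and angle between the x axis of stick0 and the x axis of clip3, either way round below 0.08 rad)) and ((x of stick1 in the frame of clip0 between -0.025 and 0.025 m and y of stick1 in the frame of clip0 between -0.004 and 0.004 m and z of stick1 in the frame of clip0 between -0.004 and 0.0025 m and angle between the x axis of stick1 and the x axis of clip0, either way round below 0.08 rad) or (x of stick1 in the frame of clip1 between -0.025 and 0.025 m and y of stick1 in the frame of clip1 between -0.004 and 0.004 m and z of stick1 in the frame of clip1 between -0.004 and 0.0025 m and angle between the x axis of stick1 and the x axis of clip1, either way round below 0.08 rad) or (x of stick1 in the frame of clip2 between -0.025 and 0.025 m and y of stick1 in the frame of clip2 between -0.004 and 0.004 m and z of stick1 in the frame of clip2 between -0.004 and 0.0025 m and angle between the x axis of stick1 and the x axis of clip2, either way round below 0.08 rad) or (x of stick1 in the frame of clip3 between -0.025 and 0.025 m and y of stick1 in the frame of clip3 between -0.004 and 0.004 m and z of stick1 in the frame of clip3 between -0.004 and 0.0025 m and angle between the x axis of stick1 and the x axis of clip3, either way round below 0.08 rad)) and ((x of stick2 in the frame of clip0 between -0.025 and 0.025 m and y of stick2 in the frame of clip0 between -0.004 and 0.004 m and z of stick2 in the frame of clip0 between -0.004 and 0.0025 m and angle between the x axis of stick2 and the x axis of clip0, either way round below 0.08 rad) or (x of stick2 in the frame of clip1 between -0.025 and 0.025 m and y of stick2 in the frame of clip1 between -0.004 and 0.004 m and z of stick2 in the frame of clip1 between -0.004 and 0.0025 m and angle between the x axis of stick2 and the x axis of clip1, either way round below 0.08 rad) or (x of stick2 in the frame of clip2 between -0.025 and 0.025 m and y of stick2 in the frame of clip2 between -0.004 and 0.004 m and z of stick2 in the frame of clip2 between -0.004 and 0.0025 m and angle between the x axis of stick2 and the x axis of clip2, either way round below 0.08 rad) or (x of stick2 in the frame of clip3 between -0.025 and 0.025 m and y of stick2 in the frame of clip3 between -0.004 and 0.004 m and z of stick2 in the frame of clip3 between -0.004 and 0.0025 m and angle between the x axis of stick2 and the x axis of clip3, either way round below 0.08 rad)) and ((x of stick3 in the frame of clip0 between -0.025 and 0.025 m and y of stick3 in the frame of clip0 between -0.004 and 0.004 m and z of stick3 in the frame of clip0 between -0.004 and 0.0025 m and angle between the x axis of stick3 and the x axis of clip0, either way round below 0.08 rad) or (x of stick3 in the frame of clip1 between -0.025 and 0.025 m and y of stick3 in the frame of clip1 between -0.004 and 0.004 m and z of stick3 in the frame of clip1 between -0.004 and 0.0025 m and angle between the x axis of stick3 and the x axis of clip1, either way round below 0.08 rad) or (x of stick3 in the frame of clip2 between -0.025 and 0.025 m and y of stick3 in the frame of clip2 between -0.004 and 0.004 m and z of stick3 in the frame of clip2 between -0.004 and 0.0025 m and angle between the x axis of stick3 and the x axis of clip2, either way round below 0.08 rad) or (x of stick3 in the frame of clip3 between -0.025 and 0.025 m and y of stick3 in the frame of clip3 between -0.004 and 0.004 m and z of stick3 in the frame of clip3 between -0.004 and 0.0025 m and angle between the x axis of stick3 and the x axis of clip3, either way round below 0.08 rad))), for 0.2 s.
At the end, for the whole second after the job is handed in: Each twig in a clip: 4 mm sideways, -4 to +2.5 mm in height, middle within 25 mm of the clip centre, within 0.08 rad; tray within 12 mm of home; hooked rod still, flat (tip and handle centre below 25 mm), tip and handle inside the mat outline (all of step 2 and value of joint tray_slide below 0.012 m and x of hook_tip in the frame of mat between -0.15 and 0.15 m and y of hook_tip in the frame of mat between -0.055 and 0.055 m and x of hook in the frame of mat between -0.095 and 0.095 m and y of hook in the frame of mat between -0.045 and 0.045 m and z of each of hook_tip, hook in the frame of mat below 0.025 m and linear speed of hook below 0.02 m/s); the robot touches nothing.
It fails at once if the hand pushes or pulls the tray while its front is under the ledge (value of joint tray_slide below 0.06 m and contact force between any of the fingers, the arm and tray above 1.5 N).
It fails at once if a thing that is no part of the job is moved more than 4 cm (distance of any of mug, glue, offcut, pencil, tape, square, twig0 from where it was at the start of the episode above 0.04 m).
Of stick0, stick1, stick2, stick3 only 2 to 4 are there at a start; the rules pass over those that are not, and their reading is None.
At some moment in a run one of hook may be knocked a few centimetres aside while the robot is not near it.
Once in a run the grip may slacken for a moment while it holds something.
It also fails if it takes over 210 s, if anything falls off the work surface, if the arm or the gripper's body presses on something with over 40 N, if the wrist force passes 120 N, or if a joint passes its speed limit or range.

### The arm

A 7-joint arm with a two-finger parallel gripper is mounted at the origin on the work surface. World frame = base frame: x ahead of the robot, y to its left, z up, the work surface at z = 0. Lengths are in m, angles in rad, forces in N, time in s.
With the tool pointing down it reaches from about 0.4 to 0.875 m from the base axis. Payload 4.4 kg.
Tool frame: the origin (TCP) lies on the centre line of the jaws, within the pads' length; the fingertips stand 14 mm ahead of it and the grasp point (between the pads) lies 5 mm behind it (manip.tcp_to_tips is the distance from the TCP to the fingertips, in m); z points along the fingers, y is the line along which they close (so a half turn about z gives the same grasp; the last joint's range is limited). The gripper opens to 85 mm and grips with 20 to 120 N. Pads are 22 mm wide; open, the fingers measure 114 mm over their backs; the gripper's body (76 mm by 85 mm) begins 54 mm behind the grasp point. The pads swing forward as they close: fully open they stand 13 mm farther back than shut.
Start: joints at [1.26, 0.628, 0.038, 1.517, -0.027, 0.996, -0.02], TCP at [0.158, -0.631, 0.245] pointing down, gripper open.
Joint ranges: [-3.06, 3.06], [-0.37, 2.12], [-1.25, 1.32], [0.18, 2.47], [-1.1, 4.24], [0.23, 1.98], [-2.94, 2.94]. Speed limits (rad/s): [2.57, 2.57, 3.14, 3.14, 3.14, 3.14, 3.14].

### API

Orientations are given as a unit quaternion [x, y, z, w].
In Python, from cell import manip gives the robot as it stands.
- The arm moves only by the shell command python3 steer.py 'ROWS'. ROWS is one flat JSON list of numbers that holds 1 to 10 rows one after another, with no inner brackets; each row has 7 numbers: a rotation vector rx, ry, rz in units of 0.25 rad, then dx, dy, dz in shares of the most that a row can go, 1 being 50 mm, then the finger opening in m; each row shifts and turns the commanded pose from where the row before left it, along the tool's axes as they then stand; what a row does not reach is not made up. A row lasts 1/10 s, in which the tool goes at most 0.05 m and 0.15 rad, less where a joint would pass 70% of its speed; a pose out of reach is approached as far as the arm can. The fingers move at their own pace and stop on an object; the grip force is fixed at half the most. Time passes only in rows, so rows that do not move let the fingers close. It prints the time, the measured TCP pose, the force, the opening and the grip force at its end. Input that does not fit is refused with a message, and nothing moves.
- manip.state(): the state, without advancing time (a new reading comes with each control period).
- manip.snapshot(name): name is "side" or "top" or "wrist"; returns the picture (400x640x3 uint8, blue, green, red); there is no depth.
- manip.camera_model(name): a dict with "mtx" (3x3 intrinsics, pixels), "R" (3x3) and "t" (3): a world point X has camera coordinates R X + t. Camera axes: x right, y down, z forward; pixel columns grow to the right and rows downward; lengths in m; the calibration is good to about 2 mm. A picture is of the moment at which its call begins: read the wrist's pose just before it. camera_model takes no time and is no camera call; for the wrist camera it gives the pose at the moment of the call.
- manip.sign_off(): hands the job in; it is judged then, once.
The state is a dict: "time": time; "q": joint angles; "qd": joint speeds; "effort": joint torques, N m; "position": TCP position; "tcp_rot": TCP orientation; "force": force on the tool from outside, world axes, zero at the start; "torque": the same for the moment, N m; "gripper_width": finger opening in m; "grip_force": force on a finger pad.
Only numpy, scipy, OpenCV 4.12 (cv2) and the standard library are available. Lean on these libraries where they do the work, as an engineer would, in place of code of your own. Each camera call takes 0.05 s, during which the arm holds its last target. There are 200 camera calls.

## Working session

There is one attempt and no reset: what is moved stays moved. The work goes in short steps, Python scripts to look and compute and a shell command to move; the robot and the scene stay as the last step left them, time stands still between calls to the robot, and variables do not carry over. Pictures are saved under pics/ and viewed, at most 14 in all, crops included, and the job is handed in when it is done.

```bash
ls; mkdir -p pics; python3 - <<'E'
from cell import manip
import cv2,numpy as np
print(manip.state())
for n in ("side","top"):
    im=manip.snapshot(n); cv2.imwrite(f"pics/{n}0.png",im); m=manip.camera_model(n); print(n,m)
E
```

```text
cell.py
pics
steer.py
{'time': 0.0, 'q': array([ 1.26019272,  0.62935454,  0.03844864,  1.51837055, -0.02698777,
        0.9963277 , -0.02002728]), 'qd': array([-1.20075995e-03,  1.99687109e-04, -1.32452625e-05,  7.35793521e-04,
        5.44575373e-04, -9.04589984e-04, -1.99843521e-03]), 'effort': array([ 1.82686788e-03, -5.63403583e+01,  1.22644454e+00, -1.93445832e+01,
        1.09101157e-02,  1.05500247e-02, -4.52715966e-06]), 'position': array([ 0.15741077, -0.63002256,  0.24438295]), 'tcp_rot': array([ 9.92519372e-01,  1.22083388e-01, -1.38662226e-04, -9.60994652e-04]), 'force': array([ 0.57683229, -0.2779002 , -0.57436009]), 'torque': array([-0.01133196, -0.00513117, -0.03160568]), 'grip_force': 0.0, 'gripper_width': 0.08538877433518333}
side {'mtx': array([[388.84096881,   0.        , 326.93902535],
       [  0.        , 388.84096881, 198.8135693 ],
       [  0.        ,   0.        ,   1.        ]]), 'R': array([[ 0.99454881, -0.10344498,  0.01310741],
       [-0.06298704, -0.69618382, -0.7150949 ],
       [ 0.08309814,  0.71037119, -0.69890448]]), 't': array([-0.56250661,  0.10902556,  1.03800718])}
top {'mtx': array([[373.53537302,   0.        , 323.53964801],
       [  0.        , 373.53537302, 205.31761156],
       [  0.        ,   0.        ,   1.        ]]), 'R': array([[-8.39776011e-02, -9.96467158e-01,  9.83059832e-04],
       [-9.75294470e-01,  8.19908960e-02, -2.05129692e-01],
       [ 2.04324400e-01, -1.81850723e-02, -9.78734307e-01]]), 't': array([0.06290355, 0.56531681, 1.05772258])}
```
View pics/side0.png

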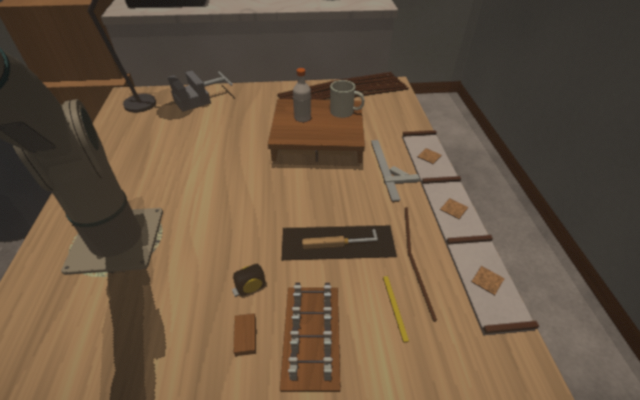

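View pics/top0.png

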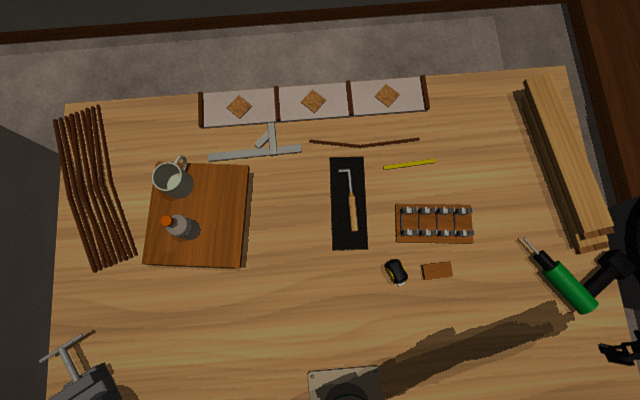

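Top view: ledge front edge runs (248,165)→(239,267). The hook handle is at (352,212), its rod goes up to (349,170) and the tip bends left. The rack is around (434,223) and the mat around (349,203). Next, coarse positions.

```bash
cat > h.py <<'E'
from cell import manip
import numpy as np, cv2
from scipy.spatial.transform import Rotation as Ro
def ray(px,m,z):
    "pixel(s) -> world points on plane z"
    px=np.atleast_2d(np.float64(px)); R,t=m["R"],np.ravel(m["t"])
    d=(R.T@np.linalg.inv(m["mtx"])@np.c_[px,np.ones(len(px))].T).T; c=-R.T@t
    return c+d*((z-c[2])/d[:,2])[:,None]
def proj(X,m):
    p=(m["mtx"]@(m["R"]@np.atleast_2d(X).T+np.ravel(m["t"])[:,None])).T
    return p[:,:2]/p[:,2:]
def tri(p1,m1,p2,m2):
    P=[m["mtx"]@np.c_[m["R"],np.ravel(m["t"])] for m in (m1,m2)]
    X=cv2.triangulatePoints(P[0],P[1],np.float64(p1).reshape(2,1),np.float64(p2).reshape(2,1)).ravel(); return X[:3]/X[3]
def go(pos,yaw=None):
    "tool-axis shift + turn about tool z to reach pos, tool-y heading yaw (deg, mod 180)"
    s=manip.state(); R=Ro.from_quat(s["tcp_rot"]).as_matrix()
    out=R.T@(np.array(pos)-s["position"])
    y=np.degrees(np.arctan2(R[1,1],R[0,1])); w=None
    if yaw is not None: w=np.radians(-((yaw-y+90)%180-90))
    print("shift",out.round(4),"rz",w,"q",s["q"].round(2))
    return out,w
def snap(name,f=None):
    m=manip.camera_model(name); im=manip.snapshot(name)
    if f: cv2.imwrite(f"pics/{f}.png",im); np.savez(f"pics/{f}.npz",**m)
    return im,m
def load(f): return cv2.imread(f"pics/{f}.png"),dict(np.load(f"pics/{f}.npz"))
E
python3 - <<'E'
from h import *
t=manip.camera_model("top")
f=lambda n,p,z:print(n,ray(p,t,z).round(3).tolist())
f("edge",[(249,165),(240,267)],.097); f("ledgeback",[(160,162),(144,265)],.097)
f("hook",[(353,230),(352,195),(349,170),(339,170)],.015)
f("mat",[(331,157),(364,156),(368,248),(332,250)],.003)
f("rack",[(396,205),(473,205),(474,243),(395,242)],.012)
f("others",[(435,270),(397,270),(384,167),(434,161),(270,125),(302,150),(208,158)],.0)
print(manip.tcp_to_tips, manip.camera_model("wrist"))
print(Ro.from_quat(manip.state()["tcp_rot"]).as_matrix().round(3))
E
```

```text
edge [[0.7, 0.225, 0.097], [0.405, 0.263, 0.097]]
ledgeback [[0.731, 0.486, 0.097], [0.433, 0.529, 0.097]]
hook [[0.493, -0.069, 0.015], [0.603, -0.077, 0.015], [0.685, -0.076, 0.015], [0.688, -0.044, 0.015]]
mat [[0.737, -0.023, 0.003], [0.731, -0.13, 0.003], [0.435, -0.11, 0.003], [0.439, 0.0, 0.003]]
rack [[0.56, -0.211, 0.012], [0.54, -0.45, 0.012], [0.423, -0.433, 0.012], [0.446, -0.193, 0.012]]
others [[0.352, -0.307, 0.0], [0.362, -0.191, 0.0], [0.69, -0.19, 0.0], [0.697, -0.354, 0.0], [0.865, 0.167, 0.0], [0.77, 0.068, 0.0], [0.768, 0.373, 0.0]]
0.014 {'mtx': array([[314.5245909 ,   0.        , 323.09717524],
       [  0.        , 314.5245909 , 194.30572194],
       [  0.        ,   0.        ,   1.        ]]), 'R': array([[ 0.24328713, -0.96995209, -0.00207563],
       [-0.9313037 , -0.23419018,  0.27897737],
       [-0.27108078, -0.06593857, -0.96029543]]), 't': array([-0.6501434 , -0.03804855,  0.37950511])}
[[ 0.97   0.242 -0.   ]
 [ 0.242 -0.97   0.002]
 [-0.    -0.002 -1.   ]]
```

```bash
python3 -c "
from h import *
go([0.50,-0.085,0.30],-94)"
```

```text
shift [ 0.4645 -0.4459 -0.0548] rz 0.31463840080474476 q [ 1.26  0.63  0.04  1.52 -0.03  1.   -0.02]
```

Careful with the scale: shifts go in shares of 50 mm and turns go in units of 0.25 rad. That gives: 0.0332 m is 0.664, -0.0318 m is -0.636.

```bash
python3 steer.py '[0, 0, 0, 0.664, -0.636, -0.08, 0.085, 0, 0, 0, 0.664, -0.636, -0.08, 0.085, 0, 0, 0, 0.664, -0.636, -0.08, 0.085, 0, 0, 0, 0.664, -0.636, -0.08, 0.085, 0, 0, 0, 0.664, -0.636, -0.08, 0.085, 0, 0, 0, 0.664, -0.636, -0.08, 0.085, 0, 0, 0, 0.664, -0.636, -0.08, 0.085, 0, 0, 0, 0.664, -0.636, -0.08, 0.085, 0, 0, 0, 0.664, -0.636, -0.08, 0.085, 0, 0, 0, 0.664, -0.636, -0.08, 0.085]'
python3 steer.py '[0, 0, 0, 0.664, -0.636, -0.08, 0.085, 0, 0, 0, 0.664, -0.636, -0.08, 0.085, 0, 0, 0, 0.664, -0.636, -0.08, 0.085, 0, 0, 0, 0.664, -0.636, -0.08, 0.085, 0, 0, 0.42, 0, 0, 0, 0.085, 0, 0, 0.42, 0, 0, 0, 0.085, 0, 0, 0.42, 0, 0, 0, 0.085, 0, 0, 0, 0, 0, 0, 0.085, 0, 0, 0, 0, 0, 0, 0.085]'
python3 -c "
from h import *
go([0.50,-0.085,0.30],-94)
snap('wrist','w1')"
```

```text
time: 1.1
position: [0.4031, -0.2399, 0.2854]
tcp_rot: [0.993, 0.122, -0.0, -0.0]
force: [-0.0, 0.1, -0.2]
gripper_width: 0.0853
grip_force: 0.0
time: 2.0
position: [0.5004, -0.086, 0.3011]
tcp_rot: [0.999, -0.034, -0.0, 0.0]
force: [-0.8, 0.2, 0.5]
gripper_width: 0.0849
grip_force: 0.0
shift [-0.0005 -0.0009  0.0011] rz 0.0021435794972055615 q [ 0.12  0.36 -0.01  1.83  0.    0.95 -1.53]
```

View pics/w1.png

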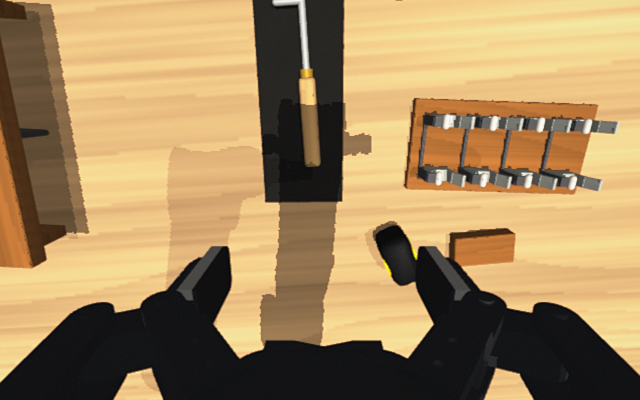

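Wrist view: the handle runs (306,75)→(313,166), with the hook tip at the top edge (275,2). The rack is at right (410–600, 100–190). I'll take a second view for the heights of both.

Scaled: 0.04 m is 0.8, -0.03 m is -0.6.

```bash
python3 steer.py '[0, 0, 0, -0.6, 0.8, 0, 0.085, 0, 0, 0, -0.6, 0.8, 0, 0.085, 0, 0, 0, 0, 0, 0, 0.085, 0, 0, 0, 0, 0, 0, 0.085]'
cat > m1.py <<'E'
from h import *
def hook_mask(im,m):
    "wood handle inside the mat area"
    hsv=cv2.cvtColor(im,cv2.COLOR_BGR2HSV)
    poly=proj([[.74,-.012,.003],[.74,-.125,.003],[.44,-.105,.003],[.44,.0,.003]],m)
    # dark mat outline hull -> interior
    reg=np.zeros(im.shape[:2],np.uint8)
    g=(im.max(2)<60).astype(np.uint8); n,l,s,_=cv2.connectedComponentsWithStats(g)
    cv2.fillConvexPoly(reg,poly.astype(np.int32),1)
    k=(hsv[...,1]>70)&(im[...,2]>60)&(reg>0)
    k=cv2.morphologyEx(k.astype(np.uint8),cv2.MORPH_OPEN,np.ones((5,5)))
    n,l,s,c=cv2.connectedComponentsWithStats(k); i=1+s[1:,4].argmax()
    return (l==i).astype(np.uint8)
def handle(im,m):
    k=hook_mask(im,m); r=cv2.minAreaRect(np.argwhere(k)[:,::-1].astype(np.float32)); return k,r
E
python3 - <<'E'
from m1 import *
snap('wrist','w2')
A=load('w1');B=load('w2')
k1,r1=handle(*A);k2,r2=handle(*B);print(r1,r2)
print("tri",tri(r1[0],A[1],r2[0],B[1]))
for (im,m),r in((A,r1),(B,r2)):
    b=cv2.boxPoints(r); e=sorted(b,key=lambda p:p[1]); e=[(e[0]+e[1])/2,(e[2]+e[3])/2]
    print(ray(e+[r[0]],m,.015).round(4).tolist())
cv2.imwrite('pics/w2s.png',np.vstack([B[0]]))
E
```

```text
time: 2.45
position: [0.4346, -0.1626, 0.3016]
tcp_rot: [0.999, -0.036, 0.0, -0.0]
force: [0.5, 0.8, 0.2]
gripper_width: 0.085
grip_force: 0.0
((308.9144287109375, 117.13035583496094), (98.18343353271484, 17.154029846191406), 86.42366790771484) ((242.23800659179688, 66.0349349975586), (108.10990905761719, 20.419292449951172), 82.40535736083984)
tri [ 0.55462547 -0.07316796  0.01840152]
[[0.6128, -0.0735, 0.015], [0.4902, -0.0717, 0.015], [0.5541, -0.0726, 0.015]]
[[0.6144, -0.0728, 0.015], [0.491, -0.0728, 0.015], [0.5554, -0.0728, 0.015]]
```

View pics/w2s.png

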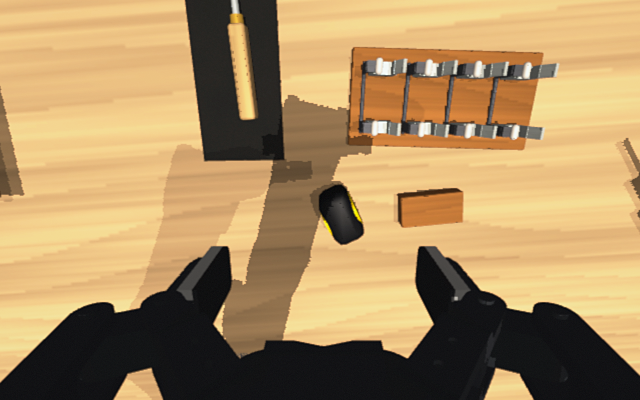

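The second view agrees: handle middle about (0.547, -0.073), yaw about -1°, lying on the mat. Grasping it next.

```bash
python3 -c "
from h import *
go([0.547,-0.073,0.10],-91)"
```

```text
shift [ 0.1048 -0.096   0.2017] rz -0.052445357704099575 q [ 0.28  0.29  0.02  1.94 -0.01  0.91 -1.34]
```

Scaled: 0.042 m is 0.84, 0.04 m is 0.8, -0.052 rad is -0.208.

```bash
python3 steer.py '[0, 0, 0, 0.524, -0.48, 0, 0.05, 0, 0, 0, 0.524, -0.48, 0, 0.05, 0, 0, 0, 0.524, -0.48, 0, 0.05, 0, 0, 0, 0.524, -0.48, 0, 0.05, 0, 0, -0.208, 0, 0, 0.8, 0.05, 0, 0, 0, 0, 0, 0.8, 0.05, 0, 0, 0, 0, 0, 0.8, 0.05, 0, 0, 0, 0, 0, 0.8, 0.05, 0, 0, 0, 0, 0, 0.84, 0.05, 0, 0, 0, 0, 0, 0, 0.05]'
python3 -c "
from h import *
go([0.547,-0.073,0.02],-91); snap('wrist','w3')"
```

```text
time: 3.5
position: [0.543, -0.0708, 0.0942]
tcp_rot: [1.0, -0.007, -0.005, -0.001]
force: [-1.0, 0.3, 0.1]
gripper_width: 0.0501
grip_force: 0.0
shift [0.0048 0.0023 0.0741] rz 0.0025184197881098387 q [ 0.09  0.7  -0.02  1.92  0.03  0.53 -1.53]
```

View pics/w3.png

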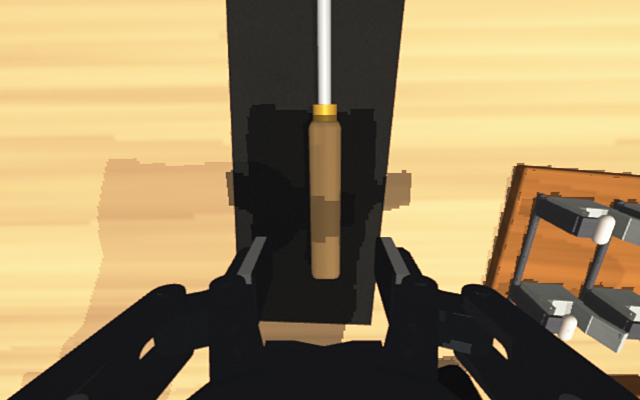

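Handle straight ahead, from (325,120) to (325,277), centred between the fingers. I'll check its ends, then descend.

```bash
python3 -c "
from h import *
im,m=load('w3'); print(ray([(325,106),(325,120),(325,200),(326,272)],m,.022).round(4))"
python3 steer.py '[0, 0, 0, 0.08, 0.04, 0.8, 0.05, 0, 0, 0, 0, 0, 0.52, 0.05, 0, 0, 0, 0, 0, 0.16, 0.05, 0, 0, 0, 0, 0, 0, 0.05]'
```

```text
[[ 0.6106 -0.0741  0.022 ]
 [ 0.6022 -0.074   0.022 ]
 [ 0.55   -0.0734  0.022 ]
 [ 0.4955 -0.0734  0.022 ]]
time: 3.95
position: [0.5513, -0.0748, 0.0263]
tcp_rot: [1.0, -0.009, 0.001, -0.0]
force: [0.2, -0.4, 1.1]
gripper_width: 0.0498
grip_force: 0.0
```

Scaled: 0.005 m is 0.1, -0.002 m is -0.04.

```bash
python3 steer.py '[0, 0, 0, -0.04, -0.02, 0.1, 0.05, 0, 0, 0, 0, 0, 0, 0.05, 0, 0, 0, 0, 0, 0, 0, 0, 0, 0, 0, 0, 0, 0, 0, 0, 0, 0, 0, 0, 0, 0, 0, 0, 0, 0, 0, 0, 0, 0, 0, 0, 0, 0, 0, 0, 0, 0, 0, 0, 0, 0]'
python3 steer.py '[0, 0, 0, 0, 0, -0.6, 0, 0, 0, 0, 0, 0, -0.6, 0, 0, 0, 0, 0, 0, -0.6, 0, 0, 0, 0, 0, 0, -0.6, 0, 0, 0, 0, 0, 0, 0, 0, 0, 0, 0, 0, 0, 0, 0]'
python3 -c "
from h import *
snap('wrist','w4')"
```

```text
time: 4.75
position: [0.5491, -0.0741, 0.0214]
tcp_rot: [1.0, -0.009, 0.001, -0.0]
force: [-0.5, 0.3, 6.2]
gripper_width: 0.019
grip_force: 60.0
time: 5.35
position: [0.5484, -0.0744, 0.1408]
tcp_rot: [1.0, -0.009, 0.0, 0.0]
force: [0.2, 0.0, -3.1]
gripper_width: 0.0188
grip_force: 59.2
```

View pics/w4.png

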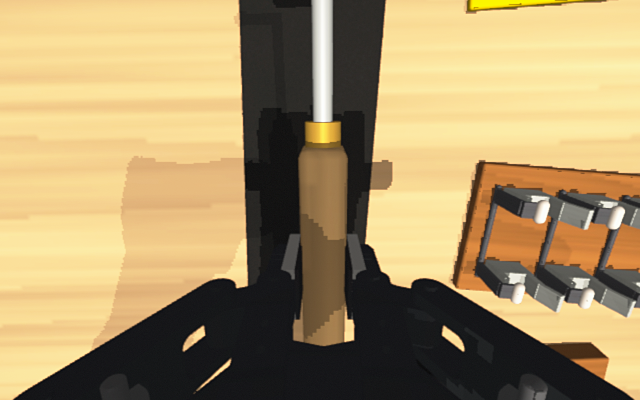

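Held, and aligned with the tool. I'll turn it toward the shelf and measure the ledge.

Scaled: -0.006 m is -0.12, -0.146 rad is -0.584.

```bash
python3 steer.py '[0, 0, -0.584, 0, 0, -0.12, 0, 0, 0, -0.584, 0, 0, -0.12, 0, 0, 0, -0.584, 0, 0, -0.12, 0, 0, 0, -0.584, 0, 0, -0.12, 0, 0, 0, -0.584, 0, 0, -0.12, 0, 0, 0, -0.584, 0, 0, -0.12, 0, 0, 0, -0.584, 0, 0, -0.12, 0, 0, 0, -0.584, 0, 0, -0.12, 0, 0, 0, -0.584, 0, 0, -0.12, 0, 0, 0, -0.584, 0, 0, -0.12, 0]'
python3 steer.py '[0, 0, 0, 0.4, 0.4, 0, 0, 0, 0, 0, 0.4, 0.3, 0, 0, 0, 0, 0, 0, 0, 0, 0, 0, 0, 0, 0, 0, 0, 0]'
python3 -c "
from h import *
go([0.52,-0.03,0.2],-7.3); snap('wrist','w5')"
```

```text
time: 6.4
position: [0.5472, -0.0743, 0.1987]
tcp_rot: [0.749, 0.662, -0.001, -0.001]
force: [0.2, 0.4, -2.4]
gripper_width: 0.0191
grip_force: 59.0
time: 6.8
position: [0.5872, -0.0387, 0.1985]
tcp_rot: [0.751, 0.661, -0.001, -0.001]
force: [0.5, -0.2, -1.7]
gripper_width: 0.019
grip_force: 59.1
shift [ 0.0001 -0.0678 -0.0013] rz -0.00034655339486919484 q [ 0.31  0.63 -0.46  1.73  0.35  0.87 -0.44]
```

View pics/w5.png

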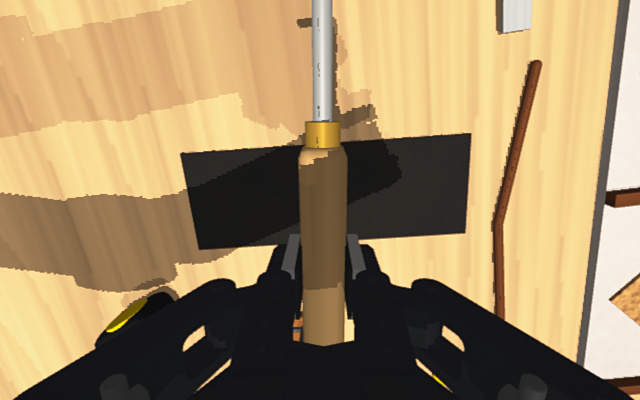

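Wrong side; the ledge is out of view, with only mat and square visible. I'll shift over and tilt the hand forward to look under the ledge.

```bash
python3 steer.py '[0, 0, 0, 0, -0.8, 0, 0, 0, 0, 0, 0, -0.5, 0, 0, 0, 0.6, 0, 0, 0, 0, 0, 0, 0.6, 0, 0, 0, 0, 0, 0, 0.6, 0, 0, 0, 0, 0, 0, 0.4, 0, 0, 0, 0, 0, 0, 0, 0, 0, 0, 0, 0, 0, 0, 0, 0, 0, 0, 0]'
python3 -c "
from h import *
go([0.52,-0.03,0.2]); snap('wrist','w6')"
```

```text
time: 7.65
position: [0.523, -0.0315, 0.1997]
tcp_rot: [0.724, 0.635, 0.203, -0.179]
force: [-0.3, 0.5, -1.5]
gripper_width: 0.0186
grip_force: 59.5
shift [ 0.0011 -0.0032  0.0003] rz None q [ 0.87  0.75 -0.85  1.9  -0.02  0.72  0.05]
```

View pics/w6.png

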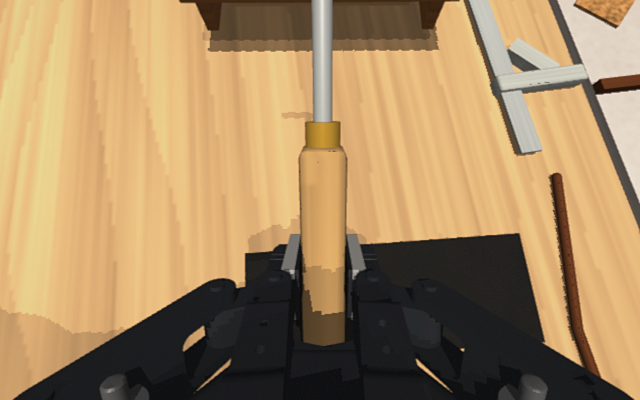

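Ledge lower corners at (181,3) and (460,1), at the image's top edge. Tilting a little more.

Scaled: 0.15 rad is 0.6.

```bash
python3 steer.py '[0, 0.6, 0, 0, 0, 0, 0, 0, 0.6, 0, 0, 0, 0, 0, 0, 0.2, 0, 0, 0, 0, 0, 0, 0, 0, 0, 0, 0, 0, 0, 0, 0, 0, 0, 0, 0]'
python3 -c "
from h import *
im,m=snap('wrist','w7'); cv2.imwrite('pics/w7c.png',cv2.resize(im[:250,120:520],(800,500),interpolation=cv2.INTER_CUBIC))"
```

```text
time: 8.2
position: [0.5239, -0.0289, 0.2011]
tcp_rot: [0.676, 0.596, 0.326, -0.287]
force: [0.5, -0.0, -1.3]
gripper_width: 0.0184
grip_force: 59.5
```

View pics/w7c.png

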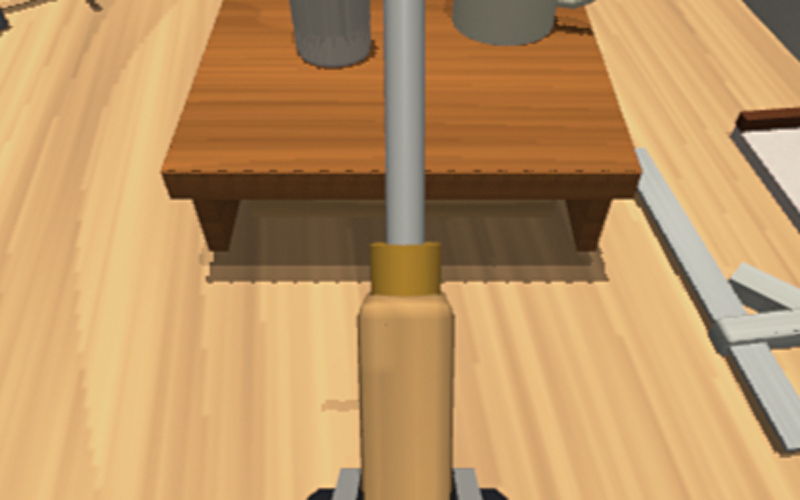

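Ledge top front corners: full-image (201.5,86.5) and (440,86.5). Lower corners: (206,98.5) and (439,99). The eye is not visible. Computing the riser frame.

```bash
python3 - <<'E'
from h import *
im,m=load('w7'); t=manip.camera_model('top')
a=ray([(201.5,86.5),(440,86.5)],m,.097); b=ray([(206,98.5),(439,99)],m,.075)
for p in(a,b): print(p.round(4).tolist(),p.mean(0).round(4),np.linalg.norm(p[1]-p[0]),np.degrees(np.arctan2(*(p[1]-p[0])[[1,0]])))
im6,m6=load('w6'); c=ray([(181,3),(460,1.5)],m6,.075); print(c.round(4).tolist(),np.linalg.norm(c[1]-c[0]))
im,_=load('w7') ; top=cv2.imread('pics/top0.png')
# triangulate corners top cam vs wrist: ledge top edge
for p1,p2 in (((201.5,86.5),(240,267)),((440,86.5),(249,165))): print(tri(p1,m,p2,t).round(4))
cv2.imwrite('pics/edge.png',cv2.resize(top[150:280,200:280],None,fx=4,fy=4))
E
```

```text
[[0.4088, 0.2624, 0.097], [0.7009, 0.2263, 0.097]] [0.5549 0.2443 0.097 ] 0.2943852342080753 -7.043154069095605
[[0.4072, 0.2679, 0.075], [0.7077, 0.2297, 0.075]] [0.5575 0.2488 0.075 ] 0.3029347156440326 -7.240856292213435
[[0.4069, 0.2655, 0.075], [0.7046, 0.2281, 0.075]] 0.300056733624073
[0.4065 0.2636 0.0952]
[0.6997 0.2246 0.0984]
```

```bash
python3 steer.py '[0, -0.6, 0, 0, 0, 0, 0, 0, -0.6, 0, 0, 0, 0, 0, 0, -0.6, 0, 0, 0, 0, 0, 0, -0.6, 0, 0, 0, 0, 0, 0, -0.6, 0, 0, 0, 0, 0, 0, -0.6, 0, 0, 0, 0, 0, 0, 0, 0, 0, 0.4, 0, 0, 0, 0, 0, 0, 0.4, 0, 0, 0, 0, 0, 0, 0.4, 0, 0, 0, 0, 0, 0, 0, 0, 0]'
cat >> h.py <<'E'
YAW=82.85
def rw(x,y,z,O=(0.5555,0.246)):
    "riser coords -> world"
    a=np.radians(YAW); return np.array([O[0]+x*np.cos(a)-y*np.sin(a),O[1]+x*np.sin(a)+y*np.cos(a),z])
E
python3 -c "
from h import *
print(Ro.from_quat(manip.state()['tcp_rot']).as_matrix().round(3))
go(rw(-.17,-.055,.0344),YAW-90)"
```

```text
time: 9.25
position: [0.5861, -0.0353, 0.2028]
tcp_rot: [0.75, 0.662, 0.002, 0.002]
force: [-0.3, 0.3, -2.1]
gripper_width: 0.0187
grip_force: 59.4
[[ 0.125  0.992  0.006]
 [ 0.992 -0.125  0.   ]
 [ 0.001  0.006 -1.   ]]
shift [ 0.1052 -0.0115  0.1684] rz -0.00017852069384974385 q [ 0.28  0.61 -0.43  1.74  0.32  0.85 -0.41]
```

Scaled: 0.04 m is 0.8, 0.025 m is 0.5.

```bash
python3 steer.py '[0, 0, 0, 0.5, -0.06, 0.8, 0, 0, 0, 0, 0.5, -0.06, 0.8, 0, 0, 0, 0, 0.5, -0.06, 0.8, 0, 0, 0, 0, 0.5, -0.05, 0.8, 0, 0, 0, 0, 0.1, 0, 0.168, 0, 0, 0, 0, 0, 0, 0, 0, 0, 0, 0, 0, 0, 0, 0]'
python3 -c "
from h import *
go(rw(-.17,-.055,.0344),YAW-90);go(rw(-.088,-.055,.0344),YAW-90); snap('side','s1'); im=cv2.imread('pics/s1.png'); cv2.imwrite('pics/s1c.png',cv2.resize(im[80:280,220:440],None,fx=3,fy=3))"
```

```text
time: 9.95
position: [0.5862, 0.067, 0.0338]
tcp_rot: [0.751, 0.66, 0.001, 0.001]
force: [-0.5, -0.4, -1.4]
gripper_width: 0.0183
grip_force: 59.3
shift [ 0.0038  0.0023 -0.0006] rz -0.00386864218037994 q [ 0.02  0.85 -0.29  1.83  0.44  0.52 -0.69]
shift [ 0.0858  0.0019 -0.0006] rz -0.00386864218037994 q [ 0.02  0.85 -0.29  1.83  0.44  0.52 -0.69]
```

View pics/s1c.png

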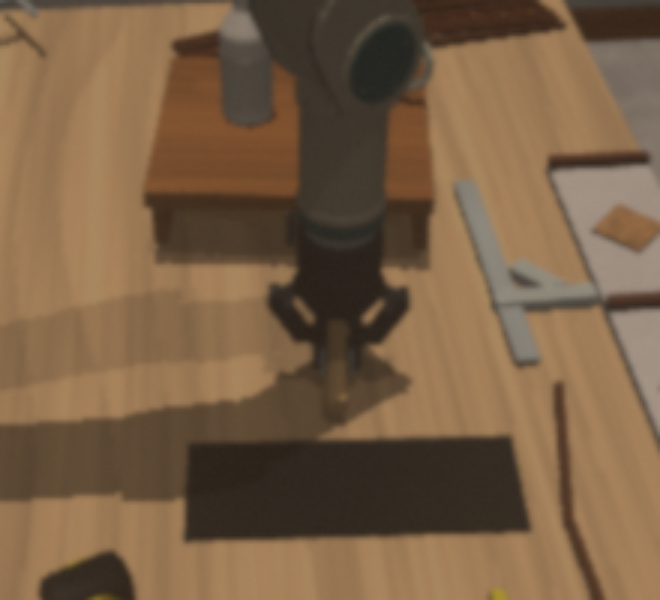

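The hand stands in front of the ledge with the rod pointing in, clear of everything. Inserting.

Scaled: 0.03 m is 0.6, 0.022 m is 0.44, -0.004 rad is -0.016.

```bash
python3 steer.py '[0, 0, -0.016, 0.6, 0.04, -0.012, 0, 0, 0, 0, 0.6, 0, 0, 0, 0, 0, 0, 0.44, 0, 0, 0, 0, 0, 0, 0, 0, 0, 0, 0, 0, 0, 0, 0, 0, 0]'
python3 -c "
from h import *
go(rw(-.088,-.055,.0344),YAW-90);go(rw(-.088,-.012,.0344),YAW-90)"
```

```text
time: 10.5
position: [0.5987, 0.1472, 0.0342]
tcp_rot: [0.75, 0.661, 0.001, 0.001]
force: [-0.1, -1.2, -1.9]
gripper_width: 0.0188
grip_force: 59.4
shift [ 0.0047 -0.0002 -0.0002] rz -0.0010954525215972463 q [-0.11  0.88 -0.29  1.75  0.41  0.57 -0.78]
shift [ 0.0046 -0.0432 -0.0003] rz -0.0010954525215972463 q [-0.11  0.88 -0.29  1.75  0.41  0.57 -0.78]
```

```bash
python3 steer.py '[0, 0, 0, 0.08, 0, 0, 0, 0, 0, 0, 0, -0.22, 0, 0, 0, 0, 0, 0, -0.22, 0, 0, 0, 0, 0, 0, -0.22, 0, 0, 0, 0, 0, 0, -0.22, 0, 0, 0, 0, 0, 0, 0, 0, 0]'
python3 steer.py '[0, 0, 0, -0.2, 0, 0, 0, 0, 0, 0, -0.2, 0, 0, 0, 0, 0, 0, -0.2, 0, 0, 0, 0, 0, 0, -0.2, 0, 0, 0, 0, 0, 0, 0, 0, 0, 0]'
```

```text
time: 11.1
position: [0.5531, 0.1576, 0.0327]
tcp_rot: [0.75, 0.662, -0.0, -0.0]
force: [0.5, 0.6, -1.8]
gripper_width: 0.0186
grip_force: 59.4
time: 11.6
position: [0.5494, 0.1148, 0.0323]
tcp_rot: [0.751, 0.66, -0.001, 0.001]
force: [0.0, 0.3, -1.7]
gripper_width: 0.019
grip_force: 59.4
```

Scaled: -0.015 m is -0.3.

```bash
python3 steer.py '[0, 0, 0, -0.3, 0, 0, 0, 0, 0, 0, -0.3, 0, 0, 0, 0, 0, 0, -0.3, 0, 0, 0]'; python3 steer.py '[0, 0, 0, -0.3, 0, 0, 0, 0, 0, 0, -0.3, 0, 0, 0]'
python3 -c "
from h import *
im,m=snap('wrist','w8'); cv2.imwrite('pics/w8.png',im)"
```

```text
time: 11.9
position: [0.5444, 0.0735, 0.0326]
tcp_rot: [0.75, 0.662, 0.001, -0.0]
force: [0.4, 3.7, -2.2]
gripper_width: 0.0187
grip_force: 59.3
time: 12.1
position: [0.5404, 0.0427, 0.0326]
tcp_rot: [0.75, 0.662, 0.0, 0.0]
force: [0.8, 4.5, -3.3]
gripper_width: 0.0192
grip_force: 59.3
```

View pics/w8.png

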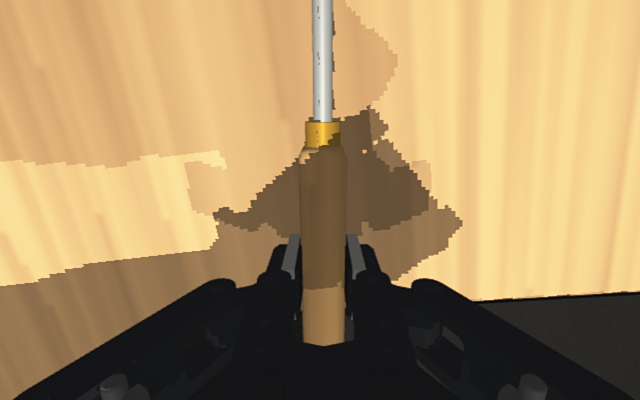

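Force of 4–4.5 N outward: the eye is caught and the tray is following. Pulling on to the stop.

Scaled: -0.02 m is -0.4, -0.015 m is -0.3.

```bash
python3 steer.py '[0, 0, 0, -0.4, 0, 0, 0, 0, 0, 0, -0.4, 0, 0, 0, 0, 0, 0, -0.4, 0, 0, 0, 0, 0, 0, -0.4, 0, 0, 0, 0, 0, 0, -0.4, 0, 0, 0, 0, 0, 0, -0.3, 0, 0, 0]'; python3 steer.py '[0, 0, 0, -0.2, 0, 0, 0, 0, 0, 0, -0.1, 0, 0, 0, 0, 0, 0, -0.1, 0, 0, 0]';python3 steer.py '[0, 0, 0, -0.1, 0, 0, 0, 0, 0, 0, 0, 0, 0, 0]'
```

```text
time: 12.75
position: [0.525, -0.0722, 0.0324]
tcp_rot: [0.75, 0.661, -0.001, -0.0]
force: [-0.1, 4.0, -1.3]
gripper_width: 0.0187
grip_force: 59.4
time: 13.05
position: [0.5231, -0.0901, 0.0325]
tcp_rot: [0.75, 0.662, 0.0, -0.0]
force: [0.5, 3.8, -3.1]
gripper_width: 0.0188
grip_force: 59.4
time: 13.25
position: [0.5223, -0.0961, 0.0324]
tcp_rot: [0.75, 0.661, -0.001, -0.0]
force: [0.5, 1.3, -0.9]
gripper_width: 0.0186
grip_force: 59.4
```

Scaled: -0.005 m is -0.1.

```bash
python3 steer.py '[0, 0, 0, -0.1, 0, 0, 0, 0, 0, 0, -0.1, 0, 0, 0]';python3 steer.py '[0, 0, 0, -0.08, 0, 0, 0, 0, 0, 0, 0, 0, 0, 0]'
```

```text
time: 13.45
position: [0.5218, -0.1032, 0.0325]
tcp_rot: [0.749, 0.662, 0.001, -0.001]
force: [0.1, 16.7, -3.3]
gripper_width: 0.0188
grip_force: 59.3
time: 13.65
position: [0.522, -0.1033, 0.0323]
tcp_rot: [0.748, 0.663, 0.003, -0.002]
force: [1.8, 15.4, -5.2]
gripper_width: 0.0187
grip_force: 59.1
```

At the stop (16 N). Backing off, unhooking and carrying the rod back to the mat.

Scaled: 0.01 m is 0.2, 0.02 m is 0.4.

```bash
python3 steer.py '[0, 0, 0, 0.24, 0, 0, 0, 0, 0, 0, 0.2, 0, 0, 0, 0, 0, 0, 0, 0, 0, 0, 0, 0, 0, 0, 0.4, 0, 0, 0, 0, 0, 0, 0.4, 0, 0, 0, 0, 0, 0, 0.4, 0, 0, 0, 0, 0, 0, 0, 0, 0]'
python3 steer.py '[0, 0, 0, -0.2, 0, -0.6, 0, 0, 0, 0, -0.2, 0, -0.6, 0, 0, 0, 0, 0, 0, -0.6, 0, 0, 0, 0, 0, 0, -0.4, 0, 0, 0, 0, 0, 0, 0, 0]'
python3 - <<'E'
from h import *
snap('side','s2');im,m=snap('top','t2')
go([.5397,-.0757,.13],-94.2)
# mat from top
t0=cv2.imread('pics/top0.png'); k=(t0.max(2)<50).astype(np.uint8); n,l,s,c=cv2.connectedComponentsWithStats(k)
i=l[190,338]; r=cv2.minAreaRect(cv2.findContours((l==i).astype(np.uint8),0,2)[0][0]); p=ray(np.r_[cv2.boxPoints(r),[r[0]]],m,.003); print(p.round(4).tolist())
E
```

```text
time: 14.35
position: [0.5865, -0.0968, 0.0329]
tcp_rot: [0.751, 0.661, 0.001, 0.002]
force: [-0.3, -1.0, -1.2]
gripper_width: 0.0187
grip_force: 59.5
time: 14.85
position: [0.5819, -0.1161, 0.1452]
tcp_rot: [0.75, 0.661, 0.001, 0.002]
force: [0.9, -0.4, -2.2]
gripper_width: 0.0185
grip_force: 59.5
shift [ 0.0346 -0.0449  0.0122] rz 1.5182380514959033 q [ 0.42  0.71 -0.44  1.77  0.42  0.75 -0.36]
[[0.7369, -0.0175, 0.003], [0.7314, -0.1306, 0.003], [0.4347, -0.1084, 0.003], [0.4401, -0.0011, 0.003], [0.5819, -0.0641, 0.003]]
```

Scaled: 0.0346 m is 0.692, -0.0229 m is -0.458, 0.14 rad is 0.56.

```bash
python3 steer.py '[0, 0, 0, 0.692, -0.458, 0, 0, 0, 0, 0.56, 0, 0, 0, 0, 0, 0, 0.56, 0, 0, 0, 0, 0, 0, 0.56, 0, 0, 0, 0, 0, 0, 0.56, 0, 0, 0, 0, 0, 0, 0.56, 0, 0, 0, 0, 0, 0, 0.56, 0, 0, 0, 0, 0, 0, 0.56, 0, 0, 0, 0, 0, 0, 0.56, 0, 0, 0, 0, 0, 0, 0.56, 0, 0, 0, 0]'
python3 steer.py '[0, 0, 0.56, 0, 0, 0, 0, 0, 0, 0.452, 0, 0, 0, 0, 0, 0, 0, 0, 0, 0, 0, 0, 0, 0, 0, 0, 0, 0]'
python3 -c "
from h import *
go([.5397,-.0757,.0235],-93.9)"
```

```text
time: 15.95
position: [0.5608, -0.0778, 0.1406]
tcp_rot: [0.996, 0.09, -0.002, 0.0]
force: [-0.4, 0.4, -1.7]
gripper_width: 0.0188
grip_force: 59.6
time: 16.35
position: [0.5614, -0.0775, 0.1413]
tcp_rot: [0.999, -0.032, -0.001, 0.0]
force: [0.3, 0.4, -1.1]
gripper_width: 0.0188
grip_force: 59.5
shift [-0.0215 -0.0005  0.1179] rz 0.00373120082692615 q [ 0.09  0.65 -0.01  1.85  0.01  0.65 -1.55]
```

Scaled: 0.03 m is 0.6, -0.0215 m is -0.43, 0.004 rad is 0.016.

```bash
python3 steer.py '[0, 0, 0.016, -0.43, -0.01, 0.6, 0, 0, 0, 0, 0, 0, 0.6, 0, 0, 0, 0, 0, 0, 0.6, 0, 0, 0, 0, 0, 0, 0.34, 0, 0, 0, 0, 0, 0, 0.1, 0, 0, 0, 0, 0, 0, 0.08, 0, 0, 0, 0, 0, 0, 0, 0]'
```

```text
time: 17.05
position: [0.5412, -0.0757, 0.0267]
tcp_rot: [0.999, -0.035, 0.0, -0.0]
force: [-0.2, 0.8, -1.7]
gripper_width: 0.0187
grip_force: 59.5
```

Careful with the scale: shifts go in shares of 50 mm and turns go in units of 0.25 rad. That gives: -0.04 m is -0.8, -0.03 m is -0.6.

```bash
python3 steer.py '[0, 0, 0, 0, 0, 0.08, 0, 0, 0, 0, 0, 0, 0, 0, 0, 0, 0, 0, 0, 0, 0.02, 0, 0, 0, 0, 0, 0, 0.05, 0, 0, 0, 0, 0, 0, 0.05, 0, 0, 0, 0, 0, -0.6, 0.05, 0, 0, 0, 0, 0, -0.8, 0.05, 0, 0, 0, 0, 0, -0.8, 0.05, 0, 0, 0, 0, 0, -0.8, 0.05, 0, 0, 0, 0, 0, -0.8, 0.05]'
python3 -c "
from h import *
go(rw(-.22,0,.26),YAW-90)"
```

```text
time: 18.05
position: [0.5408, -0.0756, 0.2145]
tcp_rot: [0.999, -0.036, 0.0, 0.0]
force: [0.5, -0.5, -0.3]
gripper_width: 0.05
grip_force: 0.0
shift [-0.02   -0.1021 -0.0455] rz -1.5171858968283698 q [ 0.09  0.52 -0.    1.84  0.    0.78 -1.56]
```

Scaled: -0.05 m is -1, -0.052 m is -1.04, -0.14 rad is -0.56.

```bash
python3 steer.py '[0, 0, 0, -0.2, -1, -0.45, 0.05, 0, 0, 0, -0.2, -1.04, -0.46, 0.05, 0, 0, -0.56, 0, 0, 0, 0.05, 0, 0, -0.56, 0, 0, 0, 0.05, 0, 0, -0.56, 0, 0, 0, 0.05, 0, 0, -0.56, 0, 0, 0, 0.05, 0, 0, -0.56, 0, 0, 0, 0.05, 0, 0, -0.56, 0, 0, 0, 0.05, 0, 0, -0.56, 0, 0, 0, 0.05, 0, 0, -0.56, 0, 0, 0, 0.05]'
python3 steer.py '[0, 0, -0.56, 0, 0, 0, 0.05, 0, 0, -0.56, 0, 0, 0, 0.05, 0, 0, -0.468, 0, 0, 0, 0.05, 0, 0, 0, 0, 0, 0, 0.05, 0, 0, 0, 0, 0, 0, 0.05]'
python3 -c "
from h import *
snap('wrist','w9')"
python3 steer.py '[0, 0, 0, 0, -0.7, 0, 0.05, 0, 0, 0, 0, -0.7, 0, 0.05, 0, 0, 0, 0, 0, 0, 0.05, 0, 0, 0, 0, 0, 0, 0.05]'
python3 -c "
from h import *
snap('wrist','w10')"
```

```text
time: 19.05
position: [0.5297, 0.0152, 0.2529]
tcp_rot: [0.864, 0.503, 0.0, 0.0]
force: [0.5, -0.5, 0.1]
gripper_width: 0.0501
grip_force: 0.0
time: 19.55
position: [0.5297, 0.0151, 0.2527]
tcp_rot: [0.751, 0.66, 0.0, 0.0]
force: [0.2, 0.2, 0.9]
gripper_width: 0.0502
grip_force: 0.0
time: 20.0
position: [0.4605, 0.0241, 0.2531]
tcp_rot: [0.75, 0.661, 0.0, 0.001]
force: [0.2, -1.1, 0.3]
gripper_width: 0.0501
grip_force: 0.0
```

View pics/w9.png

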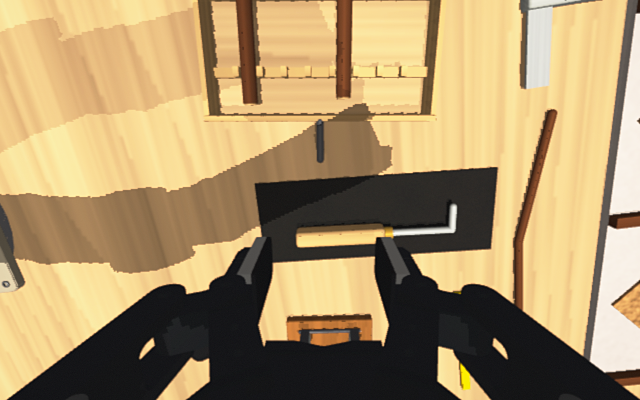

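Tray is out with two twigs, near ends at (250,100) and (344,97), which puts them in the riser y≈+75 and −25 notches. The hook lies on the mat (300–455, 205–245). I'll move forward for two full views.

```bash
python3 steer.py '[0, 0, 0, 0.8, 0, 0, 0.05, 0, 0, 0, 0.8, 0, 0, 0.05, 0, 0, 0, 0, 0, 0, 0.05, 0, 0, 0, 0, 0, 0, 0.05]'
python3 -c "
from h import *
snap('wrist','w11')"
python3 steer.py '[0, 0, 0, 0, 0.9, 0, 0.05, 0, 0, 0, 0, 0.9, 0, 0.05, 0, 0, 0, 0, 0, 0, 0.05, 0, 0, 0, 0, 0, 0, 0.05]'
python3 - <<'E'
from h import *
snap('wrist','w12')
R=[]
for f in('w11','w12'):
    im,m=load(f); hsv=cv2.cvtColor(im,cv2.COLOR_BGR2HSV)
    k=((hsv[...,0]<15)|(hsv[...,0]>170))&(hsv[...,1]>100)&(im[...,2]<150)&(im[...,2]>25)
    poly=proj([rw(x,y,.03) for x,y in((-.175,-.11),(-.175,.11),(-.02,.11),(-.02,-.11))],m)
    reg=np.zeros(k.shape,np.uint8); cv2.fillConvexPoly(reg,poly.astype(np.int32),1)
    k=cv2.morphologyEx((k&(reg>0)).astype(np.uint8),cv2.MORPH_OPEN,np.ones((3,3)))
    n,l,s,c=cv2.connectedComponentsWithStats(k)
    L=[]
    for i in range(1,n):
        if s[i,4]<500: continue
        r=cv2.minAreaRect(np.argwhere(l==i)[:,::-1].astype(np.float32)); e=sorted(cv2.boxPoints(r),key=lambda p:p[1])
        ends=[(e[0]+e[1])/2,(e[2]+e[3])/2]; p=ray(ends+[r[0]],m,.028)
        print(f,np.round(r[0]),np.round(r[1]),s[i,:4],p.round(4).tolist(),np.linalg.norm(p[0]-p[1]).round(4),np.degrees(np.arctan2(*(p[0]-p[1])[[1,0]])).round(1)); L.append((ends,m))
    R.append(L)
for a,b in zip(*R): print([tri(p,a[1],q,b[1]).round(4).tolist() for p,q in zip(a[0],b[0])])
E
```

```text
time: 20.45
position: [0.4713, 0.1044, 0.2525]
tcp_rot: [0.749, 0.662, 0.0, 0.0]
force: [-0.4, -0.6, 0.3]
gripper_width: 0.05
grip_force: 0.0
time: 20.9
position: [0.5601, 0.0901, 0.2518]
tcp_rot: [0.751, 0.66, -0.001, -0.0]
force: [-0.4, -0.5, 0.9]
gripper_width: 0.05
grip_force: 0.0
w11 [407. 106.] [ 16. 133.] [396  40  23 133] [[0.5771, 0.2243, 0.028], [0.5614, 0.0863, 0.028], [0.5697, 0.1592, 0.028]] 0.1389 83.5
w11 [314. 112.] [131.  14.] [307  46  15 132] [[0.4771, 0.2306, 0.028], [0.4591, 0.0934, 0.028], [0.4686, 0.1659, 0.028]] 0.1383 82.5
w12 [324. 102.] [133.  15.] [316  36  16 134] [[0.5771, 0.224, 0.028], [0.5595, 0.0871, 0.028], [0.5688, 0.1594, 0.028]] 0.138 82.7
w12 [231. 109.] [133.  15.] [219  43  25 133] [[0.477, 0.2308, 0.028], [0.4592, 0.0931, 0.028], [0.4686, 0.1659, 0.028]] 0.1388 82.6
[[0.5771, 0.2242, 0.0278], [0.5597, 0.0884, 0.0356]]
[[0.4771, 0.2306, 0.0285], [0.459, 0.0932, 0.0276]]
```

```bash
cat > rack.py <<'E'
from h import *
import sys
def corners(im,m,z=.012,c0=(.492,-.322)):
    hsv=cv2.cvtColor(im,cv2.COLOR_BGR2HSV)
    poly=proj([[c0[0]+a,c0[1]+b,.012] for a,b in((.09,.15),(.09,-.15),(-.09,-.15),(-.09,.15))],m)
    reg=np.zeros(im.shape[:2],np.uint8); cv2.fillConvexPoly(reg,poly.astype(np.int32),1)
    k=((hsv[...,0]<16)&(hsv[...,1]>130)&(reg>0)).astype(np.uint8)
    k=cv2.morphologyEx(k,cv2.MORPH_CLOSE,np.ones((9,9)))
    n,l,s,c=cv2.connectedComponentsWithStats(k); i=1+s[1:,4].argmax()
    return (l==i).astype(np.uint8),reg
def noses(im,reg):
    k=((im.min(2)>205)&(reg>0)).astype(np.uint8)
    n,l,s,c=cv2.connectedComponentsWithStats(k)
    return [(c[i].round(1).tolist(),int(s[i,4])) for i in range(1,n) if s[i,4]>=8]
if __name__=="__main__":
    for f in sys.argv[1:]:
        im,m=load(f); k,reg=corners(im,m); ct=max(cv2.findContours(k,0,1)[0],key=cv2.contourArea)
        w=ray(ct[:,0],m,.012)[:,:2].astype(np.float32); r=cv2.minAreaRect(w); print(f,[np.round(v,4) for v in r])
        ns=noses(im,reg); 
        for p,a in ns: print("  nose",p,a,ray(p,m,.052)[0].round(4))
E
python3 rack.py w1 w2; python3 -c "
from h import *
go([.568,.1540,.12],-7.3)"
```

```text
w1 [array([ 0.4976, -0.3191]), array([0.2372, 0.12  ]), np.float64(84.3101)]
  nose [448.2, 120.9] 84 [ 0.5404 -0.237   0.052 ]
  nose [472.5, 122.0] 11 [ 0.5372 -0.2655  0.052 ]
  nose [494.4, 122.6] 60 [ 0.5348 -0.2912  0.052 ]
  nose [541.1, 124.5] 55 [ 0.5289 -0.3462  0.052 ]
  nose [587.9, 126.1] 52 [ 0.5234 -0.4015  0.052 ]
  nose [440.1, 176.7] 74 [ 0.4736 -0.23    0.052 ]
  nose [524.3, 173.3] 9 [ 0.471  -0.3331  0.052 ]
  nose [484.0, 180.0] 49 [ 0.4658 -0.2843  0.052 ]
  nose [463.2, 180.0] 9 [ 0.4675 -0.2587  0.052 ]
  nose [528.6, 181.4] 46 [ 0.4604 -0.3395  0.052 ]
  nose [573.2, 182.7] 43 [ 0.455  -0.3948  0.052 ]
w2 [array([ 0.4973, -0.3199]), array([0.2355, 0.1199]), np.float64(84.3402)]
  nose [383.3, 67.0] 176 [ 0.5386 -0.2391  0.052 ]
  nose [404.5, 64.9] 17 [ 0.5391 -0.2629  0.052 ]
  nose [430.9, 68.0] 123 [ 0.5337 -0.2924  0.052 ]
  nose [455.1, 66.6] 14 [ 0.5333 -0.3195  0.052 ]
  nose [478.3, 68.5] 65 [ 0.5294 -0.3456  0.052 ]
  nose [527.4, 70.0] 60 [ 0.5239 -0.4007  0.052 ]
  nose [378.9, 127.3] 150 [ 0.4725 -0.2327  0.052 ]
  nose [424.3, 128.4] 114 [ 0.4674 -0.2862  0.052 ]
  nose [398.5, 129.0] 14 [ 0.4689 -0.2558  0.052 ]
  nose [446.5, 130.0] 11 [ 0.4637 -0.3125  0.052 ]
  nose [468.9, 130.3] 63 [ 0.4614 -0.3389  0.052 ]
  nose [515.5, 131.6] 55 [ 0.456  -0.3941  0.052 ]
shift [0.0639 0.001  0.132 ] rz 3.706512585645634e-05 q [ 0.06  0.53 -0.42  1.74  0.26  0.93 -0.59]
```

Scaled: 0.02 m is 0.4, 0.04 m is 0.8.

```bash
python3 steer.py '[0, 0, 0, 0.64, 0, 0.4, 0.035, 0, 0, 0, 0.64, 0.02, 0.8, 0.035, 0, 0, 0, 0, 0, 0.8, 0.035, 0, 0, 0, 0, 0, 0.64, 0.035, 0, 0, 0, 0, 0, 0, 0.035, 0, 0, 0, 0, 0, 0, 0.035]'
python3 -c "
from h import *
go([.5683,.1540,.026],-7.3); print(tri([448.2,120.9],load('w1')[1],[383.3,67],load('w2')[1]),tri([541.1,124.5],load('w1')[1],[478.3,68.5],load('w2')[1]))"
```

```text
time: 21.55
position: [0.568, 0.1546, 0.1222]
tcp_rot: [0.75, 0.662, -0.0, -0.0]
force: [-0.2, -0.1, 0.2]
gripper_width: 0.035
grip_force: 0.0
shift [-0.0005  0.0004  0.0962] rz 0.002305204910876451 q [-0.1   0.72 -0.34  1.79  0.36  0.69 -0.77]
[ 0.53954377 -0.24108086  0.04143012] [ 0.52924505 -0.34417989  0.05502075]
```

Scaled: 0.04 m is 0.8, 0.035 m is 0.7.

```bash
python3 steer.py '[0, 0, 0, 0, 0, 0.8, 0.035, 0, 0, 0, 0, 0, 0.7, 0.035, 0, 0, 0, 0, 0, 0.24, 0.035, 0, 0, 0, 0, 0, 0.1, 0.035, 0, 0, 0, 0, 0, 0, 0.035]'
python3 steer.py '[0, 0, 0, 0, 0, 0.08, 0, 0, 0, 0, 0, 0, 0, 0, 0, 0, 0, 0, 0, 0, 0, 0, 0, 0, 0, 0, 0, 0, 0, 0, 0, 0, 0, 0, 0]'
```

```text
time: 22.05
position: [0.5695, 0.1552, 0.031]
tcp_rot: [0.75, 0.661, 0.001, 0.0]
force: [0.6, 0.1, 0.5]
gripper_width: 0.0351
grip_force: 0.0
time: 22.55
position: [0.5697, 0.1553, 0.0269]
tcp_rot: [0.75, 0.661, 0.001, 0.001]
force: [1.1, 0.2, 6.2]
gripper_width: 0.0139
grip_force: 58.7
```

Gripped (58.7 N). I'll lift, turn and carry it to a spot short of the rack for a close look.

```bash
python3 steer.py '[0, 0, 0, 0, 0, -0.6, 0, 0, 0, 0, 0, 0, -0.9, 0, 0, 0, 0, 0, 0, -0.9, 0, 0, 0, 0, 0, 0, -0.9, 0, 0, 0, 0, -0.6, 0, -0.4, 0, 0, 0, 0, -0.9, 0, 0, 0, 0, 0, 0, -0.9, 0, 0, 0, 0, 0, 0, -0.9, 0, 0, 0]'
python3 -c "
from h import *
go([.41,-.30,.21],-95.68)"
```

```text
time: 23.35
position: [0.5472, -0.0105, 0.211]
tcp_rot: [0.75, 0.662, -0.0, 0.0]
force: [1.1, -0.3, -0.6]
gripper_width: 0.0143
grip_force: 58.7
shift [-0.3042 -0.1003  0.0012] rz 1.5455751124429322 q [ 0.24  0.55 -0.42  1.84  0.3   0.81 -0.45]
```

```bash
python3 steer.py '[0, 0, 0, -0.868, -0.286, 0, 0, 0, 0, 0, -0.868, -0.286, 0, 0, 0, 0, 0, -0.868, -0.286, 0, 0, 0, 0, 0, -0.868, -0.286, 0, 0, 0, 0, 0, -0.868, -0.286, 0, 0, 0, 0, 0, -0.868, -0.286, 0, 0, 0, 0, 0, -0.868, -0.286, 0, 0, 0, 0, 0.56, 0, 0, 0, 0, 0, 0, 0.56, 0, 0, 0, 0, 0, 0, 0.56, 0, 0, 0, 0]'
python3 steer.py '[0, 0, 0.56, 0, 0, 0, 0, 0, 0, 0.56, 0, 0, 0, 0, 0, 0, 0.56, 0, 0, 0, 0, 0, 0, 0.56, 0, 0, 0, 0, 0, 0, 0.56, 0, 0, 0, 0, 0, 0, 0.56, 0, 0, 0, 0, 0, 0, 0.56, 0, 0, 0, 0, 0, 0, 0.58, 0, 0, 0, 0, 0, 0, 0, 0, 0, 0, 0, 0, 0, 0, 0, 0, 0, 0]'
python3 -c "
from h import *
go([.5057,-.2374,.09],-95.68); im,m=snap('wrist','w13')"
python3 rack.py w13
```

```text
time: 24.35
position: [0.41, -0.2983, 0.2107]
tcp_rot: [0.873, 0.487, -0.0, -0.0]
force: [0.0, -0.1, -0.9]
gripper_width: 0.0141
grip_force: 58.7
time: 25.35
position: [0.4106, -0.2975, 0.2107]
tcp_rot: [0.999, -0.048, -0.0, -0.0]
force: [0.2, 0.6, -1.1]
gripper_width: 0.0136
grip_force: 58.7
shift [ 0.0889 -0.0689  0.1206] rz 0.0036415432308690636 q [ 0.57  0.47  0.01  1.95 -0.01  0.72 -1.09]
w13 [array([ 0.4779, -0.3184]), array([0.2339, 0.1584]), np.float64(84.365)]
  nose [258.8, 34.3] 87 [ 0.54   -0.2575  0.052 ]
  nose [328.2, 34.0] 62 [ 0.5348 -0.3149  0.052 ]
  nose [229.3, 36.3] 152 [ 0.5409 -0.2329  0.052 ]
  nose [304.7, 39.8] 454 [ 0.5323 -0.295   0.052 ]
  nose [369.0, 40.1] 376 [ 0.527  -0.3484  0.052 ]
  nose [397.4, 34.8] 61 [ 0.5288 -0.3721  0.052 ]
  nose [433.4, 39.8] 273 [ 0.5222 -0.4019  0.052 ]
  nose [466.9, 34.9] 58 [ 0.5233 -0.4296  0.052 ]
  nose [246.4, 41.1] 237 [ 0.5359 -0.2465  0.052 ]
  nose [384.0, 40.5] 10 [ 0.5255 -0.3608  0.052 ]
  nose [235.4, 121.2] 125 [ 0.4723 -0.2261  0.052 ]
  nose [250.8, 119.9] 198 [ 0.4721 -0.24    0.052 ]
  nose [366.3, 120.9] 293 [ 0.4615 -0.3425  0.052 ]
  nose [426.1, 121.6] 230 [ 0.4559 -0.3956  0.052 ]
  nose [262.9, 121.5] 74 [ 0.4697 -0.2505  0.052 ]
  nose [391.8, 122.5] 48 [ 0.458  -0.3651  0.052 ]
  nose [456.4, 122.8] 50 [ 0.4523 -0.4225  0.052 ]
```

View pics/w13.png

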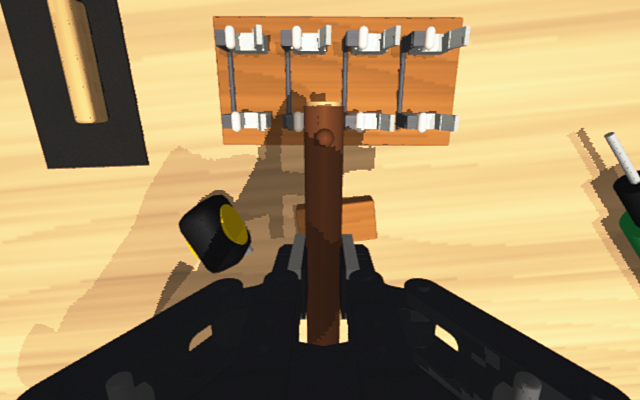

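The twig sits straight in the grip, far end (323,105). Rack corners are (214,17), (463,18), (447,145), (223,145). In each fork the white nose is at left and the prong at right, e.g. clip1 nose (362,40), prong (392,37).

```bash
cat >> h.py <<'E'
RK=dict(c=np.array([.4975,-.3195]),a=np.radians(-5.68))
def kw(x,y,z):
    c,s=np.cos(RK["a"]),np.sin(RK["a"]); return np.array([RK["c"][0]+x*c-y*s,RK["c"][1]+x*s+y*c,z])
E
python3 - <<'E'
from h import *
im,m=load('w13')
p=ray([(214,17),(463,18),(447,145),(223,145)],m,.012); print(p.round(4).tolist(),p.mean(0))
for i in range(4):
    y=-.0825+.055*i
    print(i,[(n,proj(kw(sx*.034,y+dy,z),m)[0].round(0).tolist()) for sx in(1,-1) for n,dy,z in(("seat",0,.042),("nose",.0045,.052),("prongtop",-.0095,.066))])
c=-m["R"].T@np.ravel(m["t"]); print("cam",c)
print("twig end",ray([(323,104),(323,135)],m,.212))
cv2.imwrite('pics/w13c.png',cv2.resize(im[5:165,205:480],None,fx=2.9,fy=2.9,interpolation=cv2.INTER_CUBIC))
E
```

```text
[[0.5667, -0.2115, 0.012], [0.544, -0.4427, 0.012], [0.4266, -0.4296, 0.012], [0.4486, -0.1981, 0.012]] [ 0.49646928 -0.3204551   0.012     ]
0 [('seat', [433.0, 40.0]), ('nose', [432.0, 38.0]), ('prongtop', [455.0, 35.0]), ('seat', [426.0, 121.0]), ('nose', [424.0, 122.0]), ('prongtop', [446.0, 123.0])]
1 [('seat', [369.0, 40.0]), ('nose', [366.0, 38.0]), ('prongtop', [386.0, 34.0]), ('seat', [366.0, 121.0]), ('nose', [362.0, 121.0]), ('prongtop', [381.0, 122.0])]
2 [('seat', [306.0, 40.0]), ('nose', [300.0, 37.0]), ('prongtop', [316.0, 34.0]), ('seat', [306.0, 121.0]), ('nose', [301.0, 121.0]), ('prongtop', [316.0, 122.0])]
3 [('seat', [242.0, 39.0]), ('nose', [234.0, 37.0]), ('prongtop', [246.0, 34.0]), ('seat', [247.0, 120.0]), ('nose', [239.0, 121.0]), ('prongtop', [251.0, 122.0])]
cam [ 0.48058381 -0.30568696  0.33986201]
twig end [[ 0.4801581  -0.30554427  0.212     ]
 [ 0.46825254 -0.30441479  0.212     ]]
```

```bash
python3 -c "
from h import *
go(kw(0,-.0275,.095),-95.68)"
```

```text
shift [0.0884 0.041  0.1157] rz 0.0032075592993900475 q [ 0.57  0.47  0.01  1.95 -0.01  0.72 -1.09]
```

Scaled: 0.03 m is 0.6, 0.0295 m is 0.59, 0.003 rad is 0.012.

```bash
python3 steer.py '[0, 0, 0.012, 0.59, 0.274, 0, 0, 0, 0, 0, 0.59, 0.274, 0, 0, 0, 0, 0, 0.59, 0.274, 0, 0, 0, 0, 0, 0, 0, 0.6, 0, 0, 0, 0, 0, 0, 0.6, 0, 0, 0, 0, 0, 0, 0.6, 0, 0, 0, 0, 0, 0, 0.5, 0, 0, 0, 0, 0, 0, 0, 0, 0, 0, 0, 0, 0, 0, 0]'
python3 -c "
from h import *
go(kw(0,-.0275,.09),-95.68)"
```

```text
time: 26.3
position: [0.4946, -0.3478, 0.0957]
tcp_rot: [0.999, -0.051, -0.0, -0.0]
force: [0.7, 0.1, -0.2]
gripper_width: 0.0141
grip_force: 58.7
shift [ 0.0001 -0.0009  0.0057] rz -0.002179786874213792 q [ 0.56  0.76  0.01  1.77 -0.01  0.62 -1.1 ]
```

Scaled: -0.0009 m is -0.018, 0.02 m is 0.4.

```bash
python3 steer.py '[0, 0, 0, 0, -0.018, 0.4, 0, 0, 0, 0, 0, 0, 0.16, 0, 0, 0, 0, 0, 0, 0, 0]'; python3 steer.py '[0, 0, 0, 0, 0, 0.1, 0, 0, 0, 0, 0, 0, 0.1, 0]'; python3 steer.py '[0, 0, 0, 0, 0, 0.1, 0, 0, 0, 0, 0, 0, 0.1, 0, 0, 0, 0, 0, 0, 0, 0]'; python3 -c "
from h import *
go(kw(0,-.0275,.041),-95.68)"
```

```text
time: 26.6
position: [0.4946, -0.3467, 0.0678]
tcp_rot: [0.999, -0.051, -0.0, -0.0]
force: [-0.2, 0.6, -0.1]
gripper_width: 0.0138
grip_force: 58.7
time: 26.8
position: [0.4955, -0.3481, 0.0587]
tcp_rot: [0.999, -0.051, 0.001, 0.001]
force: [-1.5, -5.2, 7.0]
gripper_width: 0.0139
grip_force: 59.5
time: 27.1
position: [0.4947, -0.3473, 0.047]
tcp_rot: [0.999, -0.051, 0.0, 0.0]
force: [0.9, -3.0, -3.0]
gripper_width: 0.014
grip_force: 58.8
shift [ 0.0001 -0.0005  0.006 ] rz -0.003450662207472497 q [ 0.56  0.83  0.01  1.79 -0.01  0.52 -1.1 ]
```

Scaled: 0.003 m is 0.06.

```bash
python3 steer.py '[0, 0, 0, 0, 0, 0.06, 0, 0, 0, 0, 0, 0, 0.06, 0, 0, 0, 0, 0, 0, 0, 0]'; python3 steer.py '[0, 0, 0, 0, 0, 0.04, 0, 0, 0, 0, 0, 0, 0, 0]'; python3 steer.py '[0, 0, 0, 0, 0, 0.04, 0, 0, 0, 0, 0, 0, 0, 0]';  python3 -c "
from h import *
go(kw(0,-.0275,.041),-95.68)"
```

```text
time: 27.4
position: [0.4944, -0.3456, 0.0412]
tcp_rot: [0.999, -0.051, -0.001, -0.001]
force: [-0.7, -0.1, -0.3]
gripper_width: 0.0142
grip_force: 59.0
time: 27.6
position: [0.4945, -0.3456, 0.0409]
tcp_rot: [0.999, -0.051, -0.0, -0.001]
force: [-3.1, 2.8, 13.5]
gripper_width: 0.0138
grip_force: 60.3
time: 27.8
position: [0.4945, -0.3456, 0.0407]
tcp_rot: [0.999, -0.051, -0.0, -0.001]
force: [-5.8, 5.1, 27.0]
gripper_width: 0.0142
grip_force: 61.8
shift [ 0.0004  0.0012 -0.0003] rz -0.0026366344395995756 q [ 0.56  0.84  0.01  1.79 -0.01  0.51 -1.1 ]
```

Bottomed at TCP z=0.041 with the side force released, so the twig is seated. Releasing, then on to the second twig.

```bash
python3 steer.py '[0, 0, 0, 0, 0, -0.08, 0, 0, 0, 0, 0, 0, 0, 0, 0, 0, 0, 0, 0, 0, 0.03, 0, 0, 0, 0, 0, 0, 0.03, 0, 0, 0, 0, 0, 0, 0.03, 0, 0, 0, 0, 0, -0.2, 0.03, 0, 0, 0, 0, 0, -0.6, 0.03, 0, 0, 0, 0, 0, -0.9, 0.03, 0, 0, 0, 0, 0, -0.9, 0.03, 0, 0, 0, 0, 0, -0.9, 0.035]'
python3 -c "
from h import *
go([.41,-.30,.21],-95.68)"
```

```text
time: 28.8
position: [0.4945, -0.3466, 0.2189]
tcp_rot: [0.999, -0.051, 0.0, 0.0]
force: [1.0, -1.4, -0.9]
gripper_width: 0.0352
grip_force: 0.0
shift [-0.0888 -0.0377  0.0089] rz -0.0031234223945679524 q [ 0.56  0.59  0.01  1.68 -0.01  0.87 -1.1 ]
```

```bash
python3 steer.py '[0, 0, 0, -0.9, -0.38, 0.08, 0.035, 0, 0, 0, -0.9, -0.38, 0.08, 0.035, 0, 0, 0, 0, 0, 0, 0.035, 0, 0, 0, 0, 0, 0, 0.035]'
cat > seat.py <<'E'
from h import *
import sys
def check(f,y,z=.042):
    "twig in clip at rack y: axis line at z in clip frame (mm), from a tight mask"
    im,m=load(f); hsv=cv2.cvtColor(im,cv2.COLOR_BGR2HSV)
    k=((hsv[...,0]<14)|(hsv[...,0]>170))&(hsv[...,1]>100)&(im[...,2]<125)&(im[...,2]>25)
    poly=proj([kw(a,y+b,z) for a,b in((.08,.013),(.08,-.013),(-.08,-.013),(-.08,.013))],m)
    reg=np.zeros(k.shape,np.uint8); cv2.fillConvexPoly(reg,poly.astype(np.int32),1)
    P=np.argwhere(k&(reg>0))[:,::-1]; print(f,len(P))
    X=ray(P,m,z)[:,:2]-RK["c"]; a=RK["a"]; X=X@np.array([[np.cos(a),-np.sin(a)],[np.sin(a),np.cos(a)]])
    u=X[:,0];v=X[:,1]-y
    for lo in np.arange(-.08,.08,.02):
        s=(u>=lo)&(u<lo+.02)
        if s.sum()>30: print("  x%+.0f  y %.1f..%.1f"%(lo*1e3+10,*(1e3*np.percentile(v[s],[2,98]))),s.sum())
    print("  x range",(1e3*np.percentile(u,[1,99])).round(1))
if __name__=="__main__": check(sys.argv[1],float(sys.argv[2]))
E
python3 -c "
from h import *
snap('wrist','w14'); im,m=load('w14'); p=proj(kw(0,-.0275,.042),m)[0].astype(int); print(p, im[p[1]-2:p[1]+3:2,p[0]-12:p[0]+13:3].tolist()[1])"
python3 seat.py w14 -.0275
```

```text
time: 29.2
position: [0.4079, -0.2993, 0.2093]
tcp_rot: [0.999, -0.051, -0.0, -0.0]
force: [1.0, 0.3, 0.1]
gripper_width: 0.0348
grip_force: 0.0
[365  78] [[41, 84, 137], [22, 44, 70], [31, 54, 97], [37, 65, 114], [44, 75, 134], [44, 77, 134], [38, 65, 115], [33, 57, 99], [59, 124, 202]]
w14 2031
  x-70  y -7.9..6.7 135
  x-50  y -7.9..12.3 356
  x-30  y -11.8..11.9 203
  x-10  y -7.9..10.4 326
  x+10  y -7.9..10.2 380
  x+30  y -7.9..8.2 226
  x+50  y -7.9..10.1 373
  x+70  y -7.8..6.3 32
  x range [-66.4  60.6]
```

The twig is in clip1: edges −7.9 to about +7 mm, parallel, centred lengthwise. Next, twig B.

```bash
python3 -c "
from h import *
go([.466,.06,.21],-7.3)"
```

```text
shift [ 0.0192 -0.364  -0.0008] rz -1.5456660817419228 q [ 0.57  0.47  0.01  1.95 -0.01  0.71 -1.09]
```

Scaled: -0.0455 m is -0.91, 0.003 m is 0.06, -0.14 rad is -0.56.

```bash
python3 steer.py '[0, 0, 0, 0.04, -0.91, 0, 0.035, 0, 0, 0, 0.04, -0.91, 0, 0.035, 0, 0, 0, 0.06, -0.91, 0, 0.035, 0, 0, 0, 0.06, -0.91, 0, 0.035, 0, 0, 0, 0.06, -0.91, 0, 0.035, 0, 0, 0, 0.04, -0.91, 0, 0.035, 0, 0, 0, 0.04, -0.91, 0, 0.035, 0, 0, 0, 0.04, -0.91, 0, 0.035, 0, 0, -0.56, 0, 0, 0, 0.035, 0, 0, -0.56, 0, 0, 0, 0.035]'
python3 steer.py '[0, 0, -0.56, 0, 0, 0, 0.035, 0, 0, -0.56, 0, 0, 0, 0.035, 0, 0, -0.56, 0, 0, 0, 0.035, 0, 0, -0.56, 0, 0, 0, 0.035, 0, 0, -0.56, 0, 0, 0, 0.035, 0, 0, -0.56, 0, 0, 0, 0.035, 0, 0, -0.56, 0, 0, 0, 0.035, 0, 0, -0.56, 0, 0, 0, 0.035, 0, 0, -0.58, 0, 0, 0, 0.035, 0, 0, 0, 0, 0, 0, 0.035]'
python3 -c "
from h import *
go([.468,.163,.11],-7.3)"
```

```text
time: 30.25
position: [0.4672, 0.0637, 0.2089]
tcp_rot: [0.996, 0.094, 0.001, -0.0]
force: [-0.1, -0.7, 0.0]
gripper_width: 0.0351
grip_force: 0.0
time: 31.25
position: [0.4669, 0.0608, 0.2089]
tcp_rot: [0.751, 0.66, 0.001, 0.0]
force: [0.2, -0.2, -0.2]
gripper_width: 0.0347
grip_force: 0.0
shift [ 0.1014 -0.0122  0.099 ] rz -0.0008608999322973744 q [ 0.12  0.46 -0.44  2.04  0.29  0.71 -0.62]
```

```bash
python3 steer.py '[0, 0, 0, 0.68, -0.08, 0, 0.035, 0, 0, 0, 0.68, -0.08, 0, 0.035, 0, 0, 0, 0.66, -0.08, 0.6, 0.035, 0, 0, 0, 0, 0, 0.7, 0.035, 0, 0, 0, 0, 0, 0.68, 0.035, 0, 0, 0, 0, 0, 0, 0.035, 0, 0, 0, 0, 0, 0, 0.035]'
python3 - <<'E'
from h import *
im,m=snap('wrist','w15')
hsv=cv2.cvtColor(im,cv2.COLOR_BGR2HSV)
k=((hsv[...,0]<15)|(hsv[...,0]>170))&(hsv[...,1]>100)&(im[...,2]<150)&(im[...,2]>25)
for x in(.0,-.02,-.03,-.04):
    p=proj(rw(-.092+.05+x,.075,.028),m)[0].astype(int)
    r=np.where(k[p[1],p[0]-40:p[0]+40])[0]
    if len(r): print(p,ray([(p[0]-40+r[0],p[1]),(p[0]-40+r[-1],p[1])],m,.028).mean(0).round(4),len(r), rw(-.042+x,.075,.028).round(4))
go([.468,.163,.026],-7.3)
E
```

```text
time: 31.95
position: [0.4667, 0.1625, 0.1098]
tcp_rot: [0.752, 0.66, -0.0, -0.0]
force: [0.6, 0.0, 0.4]
gripper_width: 0.0349
grip_force: 0.0
[327 130] [0.4752 0.2142 0.028 ] 24 [0.4759 0.2137 0.028 ]
[327 160] [0.4724 0.1944 0.028 ] 23 [0.4734 0.1938 0.028 ]
[327 175] [0.4714 0.184  0.028 ] 22 [0.4721 0.1839 0.028 ]
[327 189] [0.4702 0.1742 0.028 ] 22 [0.4709 0.174  0.028 ]
shift [0.0004 0.0005 0.0846] rz -0.002432828500397831 q [-0.17  0.64 -0.33  2.06  0.41  0.5  -0.93]
```

```bash
python3 steer.py '[0, 0, 0, 0, 0.03, 0.8, 0.035, 0, 0, 0, 0, 0, 0.6, 0.035, 0, 0, 0, 0, 0, 0.2, 0.035, 0, 0, 0, 0, 0, 0.08, 0.035, 0, 0, 0, 0, 0, 0, 0.035, 0, 0, 0, 0, 0, 0, 0.035]'
python3 -c "
from h import *
go([.4688,.163,.026],-7.3)"
```

```text
time: 32.6
position: [0.4686, 0.1623, 0.027]
tcp_rot: [0.751, 0.66, 0.001, 0.0]
force: [0.5, 0.3, -0.1]
gripper_width: 0.035
grip_force: 0.0
shift [0.0007 0.0001 0.001 ] rz -0.0011493231876484949 q [-0.25  0.79 -0.21  2.09  0.5   0.3  -1.01]
```

Scaled: -0.045 m is -0.9, -0.04 m is -0.8.

```bash
python3 steer.py '[0, 0, 0, 0, 0, 0, 0, 0, 0, 0, 0, 0, 0, 0, 0, 0, 0, 0, 0, 0, 0, 0, 0, 0, 0, 0, 0, 0, 0, 0, 0, 0, 0, -0.6, 0, 0, 0, 0, 0, 0, -0.9, 0, 0, 0, 0, 0, 0, -0.9, 0, 0, 0, 0, 0, 0, -0.9, 0, 0, 0, 0, -0.6, 0, -0.4, 0, 0, 0, 0, -0.8, 0, 0, 0]'
python3 -c "
from h import *
go([.41,-.30,.21],-95.68)"
```

```text
time: 33.6
position: [0.4609, 0.0943, 0.2143]
tcp_rot: [0.75, 0.662, 0.004, 0.002]
force: [0.7, -1.1, -1.6]
gripper_width: 0.0139
grip_force: 60.5
shift [-0.3976 -0.0017  0.0028] rz 1.5458550546335181 q [ 0.08  0.45 -0.47  2.04  0.3   0.71 -0.71]
```

```bash
python3 steer.py '[0, 0, 0, -0.88, 0, 0, 0, 0, 0, 0, -0.88, 0, 0, 0, 0, 0, 0, -0.88, 0, 0, 0, 0, 0, 0, -0.88, 0, 0, 0, 0, 0, 0, -0.88, 0, 0, 0, 0, 0, 0, -0.88, 0, 0, 0, 0, 0, 0, -0.88, 0, 0, 0, 0, 0, 0, -0.88, 0, 0, 0, 0, 0, 0, -0.88, 0, 0, 0, 0, 0, 0.56, 0, 0, 0, 0]'
python3 steer.py '[0, 0, 0.56, 0, 0, 0, 0, 0, 0, 0.56, 0, 0, 0, 0, 0, 0, 0.56, 0, 0, 0, 0, 0, 0, 0.56, 0, 0, 0, 0, 0, 0, 0.56, 0, 0, 0, 0, 0, 0, 0.56, 0, 0, 0, 0, 0, 0, 0.56, 0, 0, 0, 0, 0, 0, 0.56, 0, 0, 0, 0, 0, 0, 0.56, 0, 0, 0, 0, 0, 0, 0.58, 0, 0, 0, 0]'
python3 steer.py '[0, 0, 0, 0, 0, 0, 0, 0, 0, 0, 0, 0, 0, 0]'
python3 - <<'E'
from h import *
im,m=snap('wrist','w16')
print(Ro.from_quat(manip.state()['tcp_rot']).as_matrix().round(3).tolist())
go(kw(0,.0825,.095),-95.68)
# held twig: columns at several rows, and its far end
hsv=cv2.cvtColor(im,cv2.COLOR_BGR2HSV); k=((hsv[...,0]<14)|(hsv[...,0]>170))&(hsv[...,1]>100)&(im[...,2]<125)&(im[...,2]>20)
for r in range(90,235,12):
    c=np.where(k[r,295:355])[0]; print(r,295+c[0] if len(c) else None,295+c[-1] if len(c) else None,len(c))
E
```

```text
time: 34.6
position: [0.4054, -0.3079, 0.2105]
tcp_rot: [0.799, 0.601, -0.001, 0.001]
force: [0.5, 1.0, -1.2]
gripper_width: 0.0135
grip_force: 60.5
time: 35.6
position: [0.4079, -0.3001, 0.2109]
tcp_rot: [0.999, -0.054, 0.0, -0.0]
force: [-0.0, -0.5, -0.4]
gripper_width: 0.0135
grip_force: 60.5
time: 35.8
position: [0.408, -0.3001, 0.2108]
tcp_rot: [0.999, -0.049, 0.0, 0.0]
force: [-0.1, -0.9, -0.4]
gripper_width: 0.014
grip_force: 60.5
[[0.995, -0.099, 0.0], [-0.099, -0.995, 0.0], [0.0, -0.0, -1.0]]
shift [ 0.0909 -0.0721  0.1158] rz 7.12689575121552e-05 q [ 0.59  0.47 -0.01  1.95  0.01  0.72 -1.1 ]
90 None None 0
102 300 354 4
114 304 343 28
126 300 344 26
138 298 354 45
150 305 342 38
162 305 342 38
174 305 341 37
186 305 341 37
198 305 354 44
210 296 341 42
222 295 341 37
234 306 341 36
```

Scaled: 0.0303 m is 0.606, 0.03 m is 0.6.

```bash
python3 steer.py '[0, 0, 0, 0.606, -0.484, 0, 0, 0, 0, 0, 0.606, -0.484, 0, 0, 0, 0, 0, 0.606, -0.484, 0, 0, 0, 0, 0, 0, 0, 0.6, 0, 0, 0, 0, 0, 0, 0.6, 0, 0, 0, 0, 0, 0, 0.6, 0, 0, 0, 0, 0, 0, 0.5, 0, 0, 0, 0, 0, 0, 0, 0, 0, 0, 0, 0, 0, 0, 0]'
python3 -c "
from h import *
go(kw(0,.083,.041),-95.68)"
```

```text
time: 36.75
position: [0.5059, -0.2374, 0.0958]
tcp_rot: [0.999, -0.051, -0.0, -0.0]
force: [-0.2, -0.6, 0.6]
gripper_width: 0.014
grip_force: 60.5
shift [-0.0003 -0.0005  0.0548] rz -0.0021902219478990657 q [ 0.4   0.71 -0.01  1.9   0.01  0.53 -1.3 ]
```

```bash
python3 steer.py '[0, 0, 0, 0, -0.01, 0.4, 0, 0, 0, 0, 0, 0, 0.16, 0, 0, 0, 0, 0, 0, 0, 0]'; python3 steer.py '[0, 0, 0, 0, 0, 0.1, 0, 0, 0, 0, 0, 0, 0.1, 0]'; python3 steer.py '[0, 0, 0, 0, 0, 0.1, 0, 0, 0, 0, 0, 0, 0.1, 0, 0, 0, 0, 0, 0, 0, 0]'; python3 steer.py '[0, 0, 0, 0, 0, 0.06, 0, 0, 0, 0, 0, 0, 0.06, 0, 0, 0, 0, 0, 0, 0, 0]'; python3 steer.py '[0, 0, 0, 0, 0, 0.04, 0, 0, 0, 0, 0, 0, 0, 0]'
```

```text
time: 37.05
position: [0.5059, -0.2368, 0.0678]
tcp_rot: [0.999, -0.051, -0.0, -0.0]
force: [0.3, 0.2, 0.1]
gripper_width: 0.0137
grip_force: 60.5
time: 37.25
position: [0.5069, -0.2384, 0.0588]
tcp_rot: [0.999, -0.051, 0.001, 0.001]
force: [-0.7, -5.1, 6.9]
gripper_width: 0.0141
grip_force: 61.5
time: 37.55
position: [0.5062, -0.238, 0.0474]
tcp_rot: [0.999, -0.051, 0.0, 0.001]
force: [1.0, -3.4, -1.5]
gripper_width: 0.0139
grip_force: 60.5
time: 37.85
position: [0.5056, -0.2356, 0.0411]
tcp_rot: [0.999, -0.051, -0.001, -0.001]
force: [-0.0, -0.0, 0.1]
gripper_width: 0.0142
grip_force: 60.6
time: 38.05
position: [0.5058, -0.2356, 0.0407]
tcp_rot: [0.999, -0.051, -0.0, -0.001]
force: [-2.5, 1.8, 10.8]
gripper_width: 0.0141
grip_force: 62.0
```

```bash
python3 steer.py '[0, 0, 0, 0, 0, 0.04, 0, 0, 0, 0, 0, 0, 0, 0, 0, 0, 0, 0, 0, -0.08, 0, 0, 0, 0, 0, 0, 0, 0.03, 0, 0, 0, 0, 0, 0, 0.03, 0, 0, 0, 0, 0, 0, 0.03, 0, 0, 0, 0, 0, -0.4, 0.03, 0, 0, 0, 0, 0, -0.8, 0.03, 0, 0, 0, 0, 0, -0.9, 0.05, 0, 0, 0, 0, 0, -0.9, 0.05]'
python3 steer.py '[0, 0, 0, -0.5, -0.6, -0.6, 0.05, 0, 0, 0, -0.5, -0.6, -0.6, 0.05, 0, 0, 0, -0.44, -0.5, -0.6, 0.05, 0, 0, 0, 0, 0, 0, 0.05, 0, 0, 0, 0, 0, 0, 0.05]'
python3 - <<'E'
from m1 import *
im,m=snap('wrist','w17')
k,r=handle(im,m); b=sorted(cv2.boxPoints(r),key=lambda p:p[1]); print(np.round(r[1]),ray([(b[0]+b[1])/2,(b[2]+b[3])/2,r[0]],m,.018).round(4).tolist())
g=((im.min(2)>110)&(np.ptp(im,axis=2)<40)).astype(np.uint8)
im2,t=snap('top','t3'); k,r=handle(im2,t); print(ray(r[0],t,.018),r)
cv2.imwrite('pics/w17v.png',im)
E
python3 seat.py w17 -.0275; python3 seat.py w17 .0825
```

```text
time: 39.05
position: [0.5055, -0.2365, 0.1925]
tcp_rot: [0.999, -0.051, -0.001, -0.0]
force: [0.1, -0.6, 0.0]
gripper_width: 0.05
grip_force: 0.0
time: 39.55
position: [0.4434, -0.1448, 0.2821]
tcp_rot: [0.999, -0.05, 0.001, 0.0]
force: [-1.2, -0.8, -0.6]
gripper_width: 0.0496
grip_force: 0.0
[109.  21.] [[0.604, -0.0818, 0.018], [0.4831, -0.0719, 0.018], [0.5463, -0.0771, 0.018]]
[[ 0.53725487 -0.07634727  0.018     ]] ((354.0, 215.5), (35.0, 6.0), 90.0)
w17 1153
  x-70  y -8.5..6.8 55
  x-50  y -8.7..13.0 151
  x-30  y -9.6..11.1 85
  x-10  y -8.7..13.0 194
  x+10  y -8.9..13.7 225
  x+30  y -9.6..13.9 103
  x+50  y -9.0..13.2 220
  x+70  y -8.4..6.7 120
  x range [-65.5  69. ]
w17 1179
  x-70  y -7.8..6.5 52
  x-50  y -8.1..13.3 143
  x-30  y -8.8..13.4 109
  x-10  y -8.2..13.2 215
  x+10  y -7.9..13.0 239
  x+30  y -8.7..11.3 102
  x+50  y -8.2..12.1 206
  x+70  y -7.9..6.5 113
  x range [-66.6  69.1]
```

View pics/w17v.png

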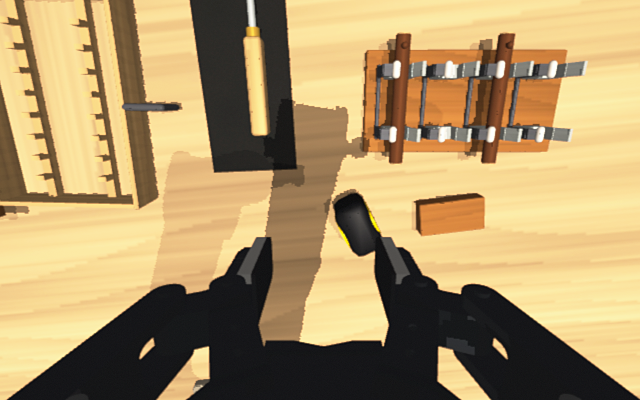

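Both twigs are in clips 3 and 1 with the white noses over them. The hook handle runs (252,35)→(260,133), undisturbed. The tray eye spans (125–180, 106). Picking up the hook again.

```bash
python3 -c "
from h import *
im,m=load('w17'); print(ray([(125,107),(180,106)],m,.046).round(4), rw(-.224,0,0),rw(-.18,0,0))
go([.5405,-.0765,.10],-94.3)"
```

```text
[[0.5314 0.0678 0.046 ]
 [0.5264 0.0063 0.046 ]] [0.5276193  0.02374189 0.        ] [0.53309587 0.06739973 0.        ]
shift [ 0.0899 -0.0789  0.1806] rz -0.02812642847435658 q [ 0.27  0.32 -0.01  1.96  0.01  0.86 -1.42]
```

Scaled: 0.04 m is 0.8, 0.03 m is 0.6, -0.028 rad is -0.112.

```bash
python3 steer.py '[0, 0, 0, 0.6, -0.526, 0, 0.05, 0, 0, 0, 0.6, -0.526, 0, 0.05, 0, 0, 0, 0.6, -0.526, 0.6, 0.05, 0, 0, -0.112, 0, 0, 0.8, 0.05, 0, 0, 0, 0, 0, 0.8, 0.05, 0, 0, 0, 0, 0, 0.8, 0.05, 0, 0, 0, 0, 0, 0.6, 0.05, 0, 0, 0, 0, 0, 0, 0.05, 0, 0, 0, 0, 0, 0, 0.05]'
python3 - <<'E'
from h import *
im,m=snap('wrist','w18'); hsv=cv2.cvtColor(im,cv2.COLOR_BGR2HSV)
k=(hsv[...,1]>60)&(im[...,2]>70)
for x in(.52,.535,.55,.565,.58):
    p=proj([x,-.0765-(x-.5405)*.075,.02],m)[0].astype(int); c=np.where(k[p[1],p[0]-25:p[0]+25])[0]
    print(p,len(c),ray([(p[0]-25+c[0],p[1]),(p[0]-25+c[-1],p[1])],m,.024).mean(0).round(4) if len(c) else '')
c=int(proj([.5405,-.0765,.02],m)[0][0]); r=np.where(k[:,c])[0]; print(r[[0,-1]])
go([.5405,-.0765,.0215],-94.3)
E
```

```text
time: 40.55
position: [0.5403, -0.0764, 0.1005]
tcp_rot: [0.999, -0.038, -0.001, 0.0]
force: [0.1, 0.1, 0.2]
gripper_width: 0.0502
grip_force: 0.0
[321 233] 29 [ 0.5222 -0.0757  0.024 ]
[321 214] 29 [ 0.5364 -0.0768  0.024 ]
[321 193] 29 [ 0.5516 -0.0779  0.024 ]
[321 172] 31 [ 0.5661 -0.079   0.024 ]
[321 150] 31 [ 0.5807 -0.0801  0.024 ]
[114 345]
shift [-0.0008  0.0002  0.0803] rz -9.211379699395432e-05 q [ 0.11  0.69 -0.03  1.93  0.04  0.53 -1.6 ]
```

Centred and aligned; grasp and lift.

Scaled: 0.04 m is 0.8, 0.025 m is 0.5.

```bash
python3 steer.py '[0, 0, 0, 0, 0.01, 0.8, 0.05, 0, 0, 0, 0, 0, 0.5, 0.05, 0, 0, 0, 0, 0, 0.18, 0.05, 0, 0, 0, 0, 0, 0.08, 0.05, 0, 0, 0, 0, 0, 0, 0.05, 0, 0, 0, 0, 0, 0, 0.05]'
python3 steer.py '[0, 0, 0, 0, 0, 0, 0, 0, 0, 0, 0, 0, 0, 0, 0, 0, 0, 0, 0, 0, 0, 0, 0, 0, 0, 0, 0, 0, 0, 0, 0, 0, 0, 0, 0]'
python3 steer.py '[0, 0, 0, 0, 0, -0.6, 0, 0, 0, 0, 0, 0, -0.8, 0, 0, 0, 0, 0, 0, -0.8, 0, 0, 0, 0, 0, 0, 0, 0]'
python3 -c "
from h import *
go(rw(-.335,-.065,.14),YAW-90)"
```

```text
time: 41.2
position: [0.5417, -0.0763, 0.025]
tcp_rot: [0.999, -0.037, 0.001, 0.0]
force: [-0.3, 0.3, -0.9]
gripper_width: 0.05
grip_force: 0.0
time: 41.7
position: [0.5411, -0.0762, 0.0246]
tcp_rot: [0.999, -0.037, 0.001, 0.0]
force: [-0.7, 0.1, 5.5]
gripper_width: 0.0185
grip_force: 59.6
time: 42.1
position: [0.5439, -0.0766, 0.1385]
tcp_rot: [0.999, -0.037, 0.005, 0.0]
force: [1.4, -0.8, -1.8]
gripper_width: 0.0184
grip_force: 59.2
shift [ 0.0356  0.0153 -0.0011] rz -1.5204297417522088 q [ 0.11  0.63 -0.04  1.91  0.04  0.6  -1.59]
```

Scaled: -0.14 rad is -0.56.

```bash
python3 steer.py '[0, 0, -0.56, 0, 0, 0, 0, 0, 0, -0.56, 0, 0, 0, 0, 0, 0, -0.56, 0, 0, 0, 0, 0, 0, -0.56, 0, 0, 0, 0, 0, 0, -0.56, 0, 0, 0, 0, 0, 0, -0.56, 0, 0, 0, 0, 0, 0, -0.56, 0, 0, 0, 0, 0, 0, -0.56, 0, 0, 0, 0, 0, 0, -0.56, 0, 0, 0, 0, 0, 0, -0.56, 0, 0, 0, 0]'
python3 steer.py '[0, 0, -0.48, 0, 0, 0, 0, 0, 0, 0, 0, 0, 0, 0, 0, 0, 0, 0, 0, 0, 0]'
python3 -c "
from h import *
go(rw(-.338,-.065,.0376),YAW-90)"
```

```text
time: 43.1
position: [0.5397, -0.0762, 0.1327]
tcp_rot: [0.786, 0.618, -0.001, -0.001]
force: [0.6, 1.0, -1.7]
gripper_width: 0.0182
grip_force: 59.1
time: 43.4
position: [0.54, -0.0762, 0.133]
tcp_rot: [0.751, 0.66, -0.0, -0.001]
force: [0.3, 0.8, -1.4]
gripper_width: 0.0186
grip_force: 59.1
shift [-0.0162  0.0404  0.0953] rz -0.0032992617878292263 q [ 0.39  0.67 -0.47  1.91  0.47  0.67 -0.49]
```

```bash
python3 steer.py '[0, 0, -0.012, -0.324, 0.808, 0, 0, 0, 0, 0, 0, 0, 0.7, 0, 0, 0, 0, 0, 0, 0.7, 0, 0, 0, 0, 0, 0, 0.4, 0, 0, 0, 0, 0, 0, 0.1, 0, 0, 0, 0, 0, 0, 0, 0]'
python3 -c "
from h import *
snap('side','s3');go(rw(-.338,-.065,.0376),YAW-90);go(rw(-.338,-.012,.0376),YAW-90)"
```

```text
time: 44.0
position: [0.5782, -0.0969, 0.038]
tcp_rot: [0.749, 0.662, -0.0, -0.0]
force: [0.2, 0.2, -1.4]
gripper_width: 0.0187
grip_force: 59.2
shift [-0.0006 -0.0011  0.0014] rz 0.0022794144427182353 q [ 0.36  0.86 -0.38  1.83  0.56  0.56 -0.51]
shift [-0.0005 -0.0541  0.0014] rz 0.0022794144427182353 q [ 0.36  0.86 -0.38  1.83  0.56  0.56 -0.51]
```

Scaled: -0.011 m is -0.22, -0.01 m is -0.2, 0.002 rad is 0.008.

```bash
python3 steer.py '[0, 0, 0.008, 0, -0.22, 0.02, 0, 0, 0, 0, 0, -0.22, 0, 0, 0, 0, 0, 0, -0.22, 0, 0, 0, 0, 0, 0, -0.22, 0, 0, 0, 0, 0, 0, -0.2, 0, 0, 0, 0, 0, 0, 0, 0, 0]'
python3 steer.py '[0, 0, 0, 0.2, 0, 0, 0, 0, 0, 0, 0.2, 0, 0, 0, 0, 0, 0, 0.2, 0, 0, 0, 0, 0, 0, 0.2, 0, 0, 0]'
python3 steer.py '[0, 0, 0, 0.4, 0, 0, 0, 0, 0, 0, 0.4, 0, 0, 0, 0, 0, 0, 0.4, 0, 0, 0]'
python3 -c "
from h import *
go(rw(-.074,-.012,.0376),YAW-90)"
```

```text
time: 44.65
position: [0.5242, -0.0907, 0.0386]
tcp_rot: [0.75, 0.662, -0.0, 0.0]
force: [0.7, 0.7, -1.5]
gripper_width: 0.0188
grip_force: 59.3
time: 45.05
position: [0.5309, -0.0509, 0.0377]
tcp_rot: [0.75, 0.662, 0.0, 0.001]
force: [1.6, -4.8, -0.6]
gripper_width: 0.0183
grip_force: 59.4
time: 45.35
position: [0.5382, 0.009, 0.0377]
tcp_rot: [0.75, 0.661, 0.0, 0.001]
force: [1.8, -5.5, -1.7]
gripper_width: 0.0183
grip_force: 59.4
shift [ 1.633e-01 -4.000e-04 -1.000e-04] rz -0.0005900255529871524 q [ 0.14  0.81 -0.32  1.97  0.55  0.45 -0.72]
```

```bash
python3 steer.py '[0, 0, 0, 0.4, 0, 0, 0, 0, 0, 0, 0.4, 0, 0, 0, 0, 0, 0, 0.4, 0, 0, 0, 0, 0, 0, 0.4, 0, 0, 0, 0, 0, 0, 0.4, 0, 0, 0, 0, 0, 0, 0.4, 0, 0, 0, 0, 0, 0, 0.4, 0, 0, 0]'
python3 steer.py '[0, 0, 0, 0.12, 0, 0, 0, 0, 0, 0, 0.12, 0, 0, 0]'; python3 steer.py '[0, 0, 0, 0.08, 0, 0, 0, 0, 0, 0, 0, 0, 0, 0]'
python3 -c "
from h import *
go(rw(-.074,-.012,.0376),YAW-90)"
```

```text
time: 46.05
position: [0.5552, 0.1477, 0.0375]
tcp_rot: [0.75, 0.661, -0.0, 0.001]
force: [2.2, -5.2, -0.5]
gripper_width: 0.0185
grip_force: 59.5
time: 46.25
position: [0.5558, 0.1594, 0.0374]
tcp_rot: [0.749, 0.662, -0.001, 0.0]
force: [1.0, -5.5, -0.7]
gripper_width: 0.0184
grip_force: 59.5
time: 46.45
position: [0.5564, 0.1637, 0.0375]
tcp_rot: [0.75, 0.662, -0.0, -0.0]
force: [-0.1, -1.4, -1.6]
gripper_width: 0.0187
grip_force: 59.4
shift [ 0.0076  0.0008 -0.0001] rz 0.000923885633128591 q [-0.14  0.84 -0.32  1.85  0.48  0.52 -0.9 ]
```

Careful with the scale: shifts go in shares of 50 mm and turns go in units of 0.25 rad. That gives: 0.004 m is 0.08, 0.002 m is 0.04.

```bash
python3 steer.py '[0, 0, 0, 0.08, 0, 0, 0, 0, 0, 0, 0.04, 0, 0, 0]'; python3 steer.py '[0, 0, 0, 0.04, 0, 0, 0, 0, 0, 0, 0.04, 0, 0, 0]'; python3 steer.py '[0, 0, 0, 0.04, 0, 0, 0, 0, 0, 0, 0, 0, 0, 0]'
python3 -c "
from h import *
go(rw(-.074,-.012,.0376),YAW-90)"
```

```text
time: 46.65
position: [0.557, 0.1687, 0.0374]
tcp_rot: [0.75, 0.662, -0.001, -0.0]
force: [-0.8, -3.7, -1.7]
gripper_width: 0.0186
grip_force: 59.4
time: 46.85
position: [0.5576, 0.173, 0.0374]
tcp_rot: [0.75, 0.662, -0.001, -0.0]
force: [0.6, -3.2, -0.9]
gripper_width: 0.0187
grip_force: 59.3
time: 47.05
position: [0.5577, 0.174, 0.0374]
tcp_rot: [0.75, 0.662, -0.001, 0.0]
force: [-0.4, -6.8, -0.1]
gripper_width: 0.0182
grip_force: 59.4
shift [-0.0028  0.0008 -0.0002] rz 0.0003873373150636301 q [-0.15  0.85 -0.32  1.84  0.48  0.53 -0.91]
```

Scaled: 0.002 m is 0.04.

```bash
python3 steer.py '[0, 0, 0, 0.04, 0, 0, 0, 0, 0, 0, 0, 0, 0, 0]'; python3 steer.py '[0, 0, 0, 0.04, 0, 0, 0, 0, 0, 0, 0, 0, 0, 0]'
```

```text
time: 47.25
position: [0.5577, 0.174, 0.0372]
tcp_rot: [0.75, 0.661, -0.003, 0.001]
force: [-1.0, -9.9, 0.5]
gripper_width: 0.019
grip_force: 59.6
time: 47.45
position: [0.5577, 0.1742, 0.037]
tcp_rot: [0.75, 0.661, -0.004, 0.002]
force: [-0.8, -11.7, 1.6]
gripper_width: 0.0185
grip_force: 59.7
```

Tray is home against its stop. Backing to mid-eye, sliding out sideways and withdrawing.

```bash
python3 steer.py '[0, 0, 0, -0.18, 0, 0, 0, 0, 0, 0, -0.18, 0, 0, 0, 0, 0, 0, 0, 0, 0, 0, 0, 0, 0, 0, 0.36, 0, 0, 0, 0, 0, 0, 0.36, 0, 0, 0, 0, 0, 0, 0.36, 0, 0, 0, 0, 0, 0, 0, 0, 0]'
python3 steer.py '[0, 0, 0, -0.6, 0, 0, 0, 0, 0, 0, -0.8, 0, 0, 0, 0, 0, 0, -0.8, 0, 0, 0, 0, 0, 0, -0.8, 0, -0.4, 0, 0, 0, 0, -0.8, 0, -0.8, 0, 0, 0, 0, 0, 0, -0.8, 0, 0, 0, 0, 0, 0, 0, 0, 0, 0, 0, 0, 0, 0, 0]'
python3 -c "
from h import *
go([.5397,-.0757,.14],-93.9)"
```

```text
time: 48.15
position: [0.613, 0.1554, 0.0379]
tcp_rot: [0.75, 0.661, 0.002, 0.0]
force: [0.0, -0.6, -2.0]
gripper_width: 0.0189
grip_force: 59.3
time: 48.95
position: [0.5871, -0.028, 0.1339]
tcp_rot: [0.749, 0.662, 0.001, 0.0]
force: [0.8, 0.1, -2.3]
gripper_width: 0.0184
grip_force: 59.4
shift [-0.0532 -0.0412 -0.0062] rz 1.5157486025929516 q [ 0.28  0.72 -0.45  1.79  0.44  0.73 -0.53]
```

Scaled: -0.0266 m is -0.532, -0.0206 m is -0.412, 0.14 rad is 0.56.

```bash
python3 steer.py '[0, 0, 0, -0.532, -0.412, 0, 0, 0, 0, 0, -0.532, -0.412, 0, 0, 0, 0, 0.56, 0, 0, 0, 0, 0, 0, 0.56, 0, 0, 0, 0, 0, 0, 0.56, 0, 0, 0, 0, 0, 0, 0.56, 0, 0, 0, 0, 0, 0, 0.56, 0, 0, 0, 0, 0, 0, 0.56, 0, 0, 0, 0, 0, 0, 0.56, 0, 0, 0, 0, 0, 0, 0.56, 0, 0, 0, 0]'
python3 steer.py '[0, 0, 0.56, 0, 0, 0, 0, 0, 0, 0.56, 0, 0, 0, 0, 0, 0, 0.464, 0, 0, 0, 0, 0, 0, 0, 0, 0, 0, 0, 0, 0, 0, 0, 0, 0, 0]'
python3 -c "
from h import *
go([.5397,-.0757,.0246],-93.9)"
```

```text
time: 49.95
position: [0.5382, -0.0752, 0.1313]
tcp_rot: [0.987, 0.161, -0.002, -0.001]
force: [0.1, 0.9, -1.8]
gripper_width: 0.0188
grip_force: 59.4
time: 50.45
position: [0.5388, -0.0757, 0.1319]
tcp_rot: [0.999, -0.032, -0.001, -0.0]
force: [-0.1, 0.2, -1.9]
gripper_width: 0.0182
grip_force: 59.3
shift [0.0012 0.     0.1073] rz 0.0032880589140181463 q [ 0.11  0.64 -0.03  1.92  0.03  0.59 -1.58]
```

Scaled: 0.035 m is 0.7, 0.025 m is 0.5.

```bash
python3 steer.py '[0, 0, 0, 0.02, 0, 0.7, 0, 0, 0, 0, 0, 0, 0.7, 0, 0, 0, 0, 0, 0, 0.5, 0, 0, 0, 0, 0, 0, 0.12, 0, 0, 0, 0, 0, 0, 0.06, 0, 0, 0, 0, 0, 0, 0, 0]'
python3 steer.py '[0, 0, 0, 0, 0, 0.06, 0, 0, 0, 0, 0, 0, 0, 0, 0, 0, 0, 0, 0, 0, 0.025, 0, 0, 0, 0, 0, 0, 0.05, 0, 0, 0, 0, 0, 0, 0.05, 0, 0, 0, 0, 0, -0.6, 0.05, 0, 0, 0, 0, 0, -0.9, 0.05, 0, 0, 0, 0, 0, -0.9, 0.05]'
python3 steer.py '[0, 0, 0, -0.7, 0.5, -0.7, 0.05, 0, 0, 0, -0.7, 0.5, -0.7, 0.05, 0, 0, 0, -0.7, 0.5, -0.7, 0.05, 0, 0, 0, 0, 0, 0, 0.05, 0, 0, 0, 0, 0, 0, 0.05]'
python3 - <<'E'
from m1 import *
im,m=snap('wrist','w19'); _,t=snap('top','t4'); _,s=snap('side','s4')
k,r=handle(im,m); b=sorted(cv2.boxPoints(r),key=lambda p:p[1]); print(np.round(r[1]),ray([(b[0]+b[1])/2,(b[2]+b[3])/2,r[0]],m,.018).round(4).tolist())
# steel rod: bright grey on the dark mat
poly=proj([[.735,-.02,.003],[.73,-.128,.003],[.44,-.105,.003],[.44,-.003,.003]],m); reg=np.zeros(k.shape,np.uint8); cv2.fillConvexPoly(reg,poly.astype(np.int32),1)
g=((im.min(2)>100)&(np.ptp(im,axis=2)<40)&(reg>0)); P=np.argwhere(g)[:,::-1]; print(len(P)); 
if len(P):
    X=ray(P,m,.015); print("rod x",X[:,0].min(),X[:,0].max(),"y",X[:,1].min(),X[:,1].max()," at ymax",X[X[:,1].argmax()])
# change of the bystanders between first and last outer views
for f,a,b in(("top","top0","t4"),("side","side0","s4")):
    d=cv2.absdiff(cv2.imread(f'pics/{a}.png'),cv2.imread(f'pics/{b}.png')).max(2)>60
    n,l,st,c=cv2.connectedComponentsWithStats(cv2.morphologyEx(d.astype(np.uint8),cv2.MORPH_OPEN,np.ones((3,3)))); print(f,[(st[i].tolist()) for i in range(1,n) if st[i,4]>25])
E
for y in -.0275 .0825; do python3 seat.py w19 $y; done
```

```text
time: 51.05
position: [0.5411, -0.0768, 0.0295]
tcp_rot: [0.999, -0.034, 0.0, -0.0]
force: [-0.1, -0.0, -1.6]
gripper_width: 0.0185
grip_force: 59.3
time: 51.85
position: [0.54, -0.0769, 0.147]
tcp_rot: [0.999, -0.035, -0.001, -0.0]
force: [0.6, -0.7, -0.6]
gripper_width: 0.0501
grip_force: 0.0
time: 52.35
position: [0.4418, -0.1384, 0.2417]
tcp_rot: [0.999, -0.035, 0.001, 0.0]
force: [-0.9, 0.9, 0.1]
gripper_width: 0.0503
grip_force: 0.0
[124.  23.] [[0.6049, -0.0822, 0.018], [0.4828, -0.0752, 0.018], [0.5469, -0.0788, 0.018]]
97
rod x 0.6059148277475152 0.6162174764340057 y -0.08669222954090186 -0.07840209356471382  at ymax [ 0.6064085  -0.07840209  0.015     ]
top [[351, 171, 4, 10, 31], [394, 179, 17, 53, 358], [448, 185, 9, 16, 61], [407, 206, 4, 7, 28], [411, 211, 5, 13, 52], [367, 213, 140, 127, 3793], [466, 214, 5, 16, 72], [402, 221, 7, 9, 58], [350, 244, 36, 51, 1158], [339, 300, 36, 21, 505], [509, 301, 66, 42, 1627], [337, 320, 35, 23, 423], [598, 330, 42, 36, 756], [365, 342, 57, 58, 2004], [337, 347, 30, 8, 121], [335, 356, 33, 11, 273], [325, 369, 28, 14, 143], [421, 3
[... 282 characters left out ...]
, 242, 17, 19, 180], [234, 246, 7, 21, 109], [242, 246, 10, 19, 170], [269, 249, 16, 19, 175], [261, 250, 5, 18, 75], [106, 253, 37, 15, 396], [290, 261, 19, 18, 291], [107, 269, 58, 131, 5810], [283, 290, 5, 6, 26], [339, 336, 5, 7, 30]]
w19 1493
  x-70  y -8.9..7.0 76
  x-50  y -9.1..13.0 200
  x-30  y -10.0..11.6 115
  x-10  y -9.2..12.1 239
  x+10  y -9.5..12.9 272
  x+30  y -10.2..12.1 145
  x+50  y -9.5..12.5 278
  x+70  y -9.3..7.0 168
  x range [-66.4  69.6]
w19 1466
  x-70  y -7.8..6.3 56
  x-50  y -8.3..13.3 193
  x-30  y -8.9..12.4 121
  x-10  y -8.4..13.2 253
  x+10  y -8.3..13.1 291
  x+30  y -8.9..12.2 139
  x+50  y -8.4..12.9 267
  x+70  y -8.1..6.5 146
  x range [-66.   69.2]
```

```bash
python3 - <<'E'
from h import *
def rod(n,f):
    m=manip.camera_model(n); im=manip.snapshot(n)
    poly=proj([[.733,-.024,.003],[.728,-.125,.003],[.442,-.104,.003],[.445,-.006,.003]],m); reg=np.zeros(im.shape[:2],np.uint8); cv2.fillConvexPoly(reg,poly.astype(np.int32),1)
    g=(im.max(2)>75)&(reg>0); P=np.argwhere(g)[:,::-1]; X=ray(P,m,.015); return P,X,m,im
out={}
for n in("top","side"):
    P,X,m,im=rod(n,0); print(n,len(P),"x",X[:,0].min().round(3),X[:,0].max().round(3),"y",X[:,1].min().round(3),X[:,1].max().round(3),"tip",X[X[:,1].argmax()].round(3),P[X[:,1].argmax()])
    out[n]=(P[(X[:,0]>.66)&(X[:,1]>-.07)].mean(0),m)
print("tip tri",tri(*out["top"],*out["side"]).round(3))
# strip before ledge: is the tray gone?
im=cv2.imread('pics/t4.png');a=cv2.imread('pics/top0.png');m=manip.camera_model('top')
for f in('t2','t4'):
    p=proj([rw(x,y,.02) for x,y in((-.2,-.12),(-.2,.12),(-.03,.12),(-.03,-.12))],m); reg=np.zeros(im.shape[:2],np.uint8); cv2.fillConvexPoly(reg,p.astype(np.int32),1)
    print(f,cv2.absdiff(cv2.imread(f'pics/{f}.png'),a).max(2)[reg>0].mean())
E
```

```text
top 320 x 0.483 0.683 y -0.091 -0.056 tip [ 0.677 -0.056  0.015] [343 173]
side 599 x 0.484 0.686 y -0.095 -0.027 tip [ 0.681 -0.027  0.015] [370 226]
tip tri [ 0.679 -0.062  0.019]
t2 33.528493894165535
t4 9.680461329715062
```

```bash
python3 - <<'E'
from h import *
m=manip.camera_model('side')
cv2.imwrite('pics/s5.png',manip.snapshot('side'))
for f in('side0','s2','s4','s5'):
    g=cv2.imread(f'pics/{f}.png').max(2); print(f); print(g[222:248:2,340:388:3])
print("flat tip now",proj([.681,-.058,.015],m),"bend",proj([.679,-.088,.015],m),"mat corner",proj([.737,-.0175,.003],m))
E
```

```text
side0
[[151 150 142 158 154 154 156 154 156 152 154 146 153 152 157 153]
 [152 151 138 152 151 148 147 147 150 142 146 139 142 143 147 139]
 [109 107  90  95  95  89  82  82  83  74  74  71  68  67  69  66]
 [ 52  54  52  52  54  52  52  53  53  51  52  65  53  53  52  53]
 [ 52  52  52  51  51  52  52  52  51  52  52 110  62  52  52  52]
 [ 52  52  52  50  52  52  52  52  53  52  51 104  73  51  52  52]
 [ 53  53  52  52  52  52  50  51  52  52  51  92  92  52  52  52]
 [118  93  52  50  51  51  51  52  53  53  55  76 104  51  52  53]
 [147 128 107  69  73  76  86  96 100 110 114 123 119  52  52  52]
 [143 135 136 123 121 119 119 118 109 100  92  88  79  53  51  52]
 [100  94  99  79  69  63  59  57  54  52  51  51  50  53  51  52]
 [ 76  72  56  49  50  51  50  51  50  52  50  51  53  52  52  52]
 [ 64  58  51  52  52  51  52  53  51  52  53  51  52  52  50  52]]
s2
[[ 91  87  62  78 163 163 165 164 164 161 164 154 163 162 167 164]
 [ 92  89  67 105 160 157 155 155 158 152 155 147 150 151 157 147]
 [ 93  89  69  91  98  90  83  84  85  74  75  72  69  70  69  67]
 [ 92  90  50  47 
[... 1821 characters left out ...]
 54  53  54  53  54  54  53  54  55  54  55]
 [ 53  52  53  53  53  52  54  54  53  54  57  66  54  54  55  55]
 [ 52  53  53  53  53  53  53  54  53  53  72 107  54  54  53  55]
 [ 53  53  53  53  53  53  53  53  54  53  68 116  54  55  53  54]
 [ 80  53  52  53  53  53  54  53  53  52  64 126  54  55  54  54]
 [135  76  57  54  54  56  55  54  57  57  63 126  56  54  55  53]
 [146 144 120 116 116 116 117 120 122 123 126 137  60  53  53  55]
 [112 122 115 107 105 101  98  96  96  95  94  90  57  53  54  54]
 [ 78  72  56  51  53  54  52  52  52  51  51  51  54  54  53  55]]
flat tip now [[372.04449106 234.52569311]] bend [[373.41708195 243.27527812]] mat corner [[388.71262736 224.85360293]]
```

The tip lies flat on the mat, as predicted for a rod at 15 mm. The tray is home, both twigs are seated and the robot is clear.

```bash
python3 -c "
from cell import manip
print(manip.sign_off())"
```

```text
the job is handed in; nothing more can be done
None
```

The job is handed in, verdict not shown: both twigs found in the tray measured as seated in clips 1 and 3, the tray is pushed home to its stop, and the hooked rod lies flat on its mat.

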